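# Press a track panel under the cam

### The arm

A 6-joint arm with a two-finger parallel gripper is mounted at the origin on the work surface. World frame = base frame: x ahead of the robot, y to its left, z up, the work surface at z = 0. Lengths are in m, angles in rad, forces in N, time in s.
With the tool pointing down it reaches from about 0.35 to 0.975 m from the base axis. Payload 4.9 kg.
Tool frame: the origin (TCP) lies at the very end of the fingers, on their centre line; the grasp point (between the pads) lies 19 mm behind it (ctrl.grasp_offset is the distance from the TCP to the grasp point, in m); y points along the fingers, z is the direction in which the jaws open and shut, and the axes are right-handed (so a half turn about y gives the same grasp; the last joint's range is limited). The gripper opens to 85 mm and grips with 20 to 120 N. Pads are 22 mm wide; open, the fingers measure 114 mm over their backs; the gripper's body (76 mm by 85 mm) begins 54 mm behind the grasp point. The pads swing forward as they close: fully open they stand 13 mm farther back than shut.
Start: joints at [-1.398, 0.053, 1.613, -0, 1.476, -0.119], TCP at [0.18, -0.599, 0.208] pointing down, gripper open.
Joint ranges: [-3.01, 3.01], [-1.01, 2.22], [0.06, 2.58], [-1.02, 4.17], [0.09, 2.62], [-3.14, 3.14]. Speed limits (rad/s): [2.57, 2.57, 3.14, 3.14, 3.14, 3.14].

### API

Orientations are given as a rotation vector (axis times angle).
In Python, from station import ctrl, eyes, finish_job, find_in, regions_of, pinpoint gives the robot as it stands.
- The arm moves only by the tool play_rows, never from a script. Its argument "moves" is a list of rows, each an object of numbers: "x", "y", "z": the shift along the world's x, y, z in cm; "turn": the turn about the world's z in degrees; "jaw": the finger opening in cm, from 0 to 8.54. A call has 1 to 8 rows; each row shifts and turns the commanded pose from where the row before left it; what a row does not reach is not made up. A row lasts 1/12 s, in which the tool goes at most 41.7 mm and 7.16 degrees, less where a joint would pass 70% of its speed; a pose out of reach is approached as far as the arm can. A call is refused whole if a number of a shift passes 4.17 or a number of a turn 7.16, either way. A call with a gripper value outside its range is refused whole. The fingers move at their own pace and stop on an object; "squeeze" is the grip in N (left out, the last holds). Time passes only in rows, so rows that do not move let the fingers close. It gives the time, the measured TCP pose, the force and the opening at its end, in the units of the state.
- ctrl.get_obs(): the state, without advancing time (a new reading comes with each control period).
- eyes.get_image(name): name is "scene" or "side" or "wrist"; returns a dict with "img" (480x640x3 uint8, red, green, blue), "camera_matrix" (3x3 intrinsics, pixels), "cam_to_world" (4x4, takes a point from camera to world coordinates). Camera axes: x right, y up, looking along -z (the intrinsics and any distortion apply to the point x, -y, -z); pixel columns grow to the right and rows downward; lengths in m; the calibration is good to about 2 mm. A picture is of the moment at which its call begins. There is no depth.
- finish_job(): hands the job in, once; it reports no verdict.
Trained networks look in the newest picture that a camera, given by its name, has taken for a name from the list of things; names that differ only in an ending like _2 or _b are one class to them, and where a whole thing is asked for, a point or a joint stands for the part that bears it (a point fixed in the world has none). Each returns a list of dicts, best first, with "score" (0 to 1); they miss things now and then, are a little off and sometimes report something else, mostly with a low value. They report only what shows in the picture. A call takes as long as a camera call. They do not tell look-alikes from the thing itself.
- find_in(camera, query): "point" ([column, row] in pixels, amid what is visible of it).
- regions_of(camera, query): "pixels" (480x640 bool, what is visible of it) and "point" ([column, row] in pixels, amid what is visible of it).
- pinpoint(camera, query): "point" ([column, row] in pixels: a listed point, or the origin of a listed thing).
The state is a dict: "t": time; "q": joint angles; "dq": joint speeds; "effort": joint torques, N m; "tool_pos": TCP position; "tool_rot": TCP orientation; "contact_force": force on the tool from outside, world axes, zero at the start; "wrist_torque": the same for the moment, N m; "opening": finger opening in m.
Only numpy, scipy, OpenCV 4.12 (cv2) and the standard library are available. Lean on these libraries where they do the work, as an engineer would, in place of code of your own. Each camera call takes 0.05 s, during which the arm holds its last target.

### The job

Lay the small model-railway track panel (the one with two dark metal rails), rails up and flat between the low lips, in the open drawer of the blue cam press, let go of it and slide the drawer fully shut. Then swing the red-gripped cam lever up from its rest to the cam's highest lift, where the lever points straight up out of the press and the foot squeezes the panel; it springs back if released, so finish while still holding it there with the fingers. Leave the other things on the bench where they are.

Things in the scene. Friction and masses are not known exactly. Their poses are not given: they have to be found in the camera images.
- track_panel: Loose track panel, 80 (x) x 40 (y) x 18 (z) mm, about 60 g: cork base 11 mm thick, nine pale wooden sleepers 36 mm long on it (3 mm), two dark metal rails 4 mm high along its x axis. Origin at the centre of its underside, z up through the rails. Starts flat on the bench, rails up. Lies along the press's x in the drawer, either end first.
- press: Fixed blue bench press, base plate 125 (x) x 180 (y) x 10 mm. Origin on the bench below the cam pivot; x points from drawer front to back, y to the left, z up. Columns at y = +-80 mm (20 wide, 50 deep) carry a crosshead (50 deep in x, centred on x = 0, 70 to 88 mm high); bearing cheeks 44 mm wide in y rise to 143 mm. The drawer opens to -x; the lever swings in the y-z plane at x = 0.
- press_drawer (a joint): Opening of the press's drawer (m): 0 fully shut, up to 0.110, starting at least 0.095 open. Light running, about 1 N of friction; stays where left.
- tray_bed (a point): Centre of the drawer's flat floor, on its upper face, 16 mm above the bench, moving with the drawer; axes as the press. Clear floor 54 mm wide (y) between side lips 5 mm thick and 6 mm high; back lip, 6 mm high, at x = +47 mm, inside of the front plate at x = -47 mm. Shut, this point lies under the foot, at the press's x = y = 0.
- drawer_front (a point): Centre of the outer, robot-side face of the drawer's orange front plate, moving with the drawer; axes as the press. Plate 13 mm thick, 110 mm wide, 12 to 57 mm above the bench (this point: 42 mm). Flat; push it towards the press's +x. Shut, the face is at the press's x = -60 mm, 35 mm in front of the crosshead.
- cam_pivot (a point): Centre of the cam's axle, 130 mm above the bench over the press's origin; the lever turns about the press's x axis through it.
- cam_lever (a joint): Angle of the cam lever (rad). 0: at rest on its stop, leaning 1.2 rad from vertical to the press's -y side. 1.20: straight up, cam at its highest lift (foot pressed down hardest). Beyond this the lift falls again, to a stop at 1.75. A spring always returns it to 0: about 0.25 N m at rest, 0.31 N m upright (about 3 N at the grip).
- lever_grip (a point): Centre of the lever's red grip: a barrel 24 mm in diameter and 40 mm long, its axis parallel to the press's x, 110 mm from the cam pivot. About 170 mm above the bench at rest, 240 mm with the lever upright. Can be pinched from above by its two flat ends (40 mm apart along the press's x), or pushed.
- cam_handle: The lever's rod (12 mm diameter steel) and red barrel grip, turning with the cam; origin on the cam pivot.
- press_foot: Sprung pressing foot, 45 x 36 mm, steel with a black rubber sole, under the crosshead. Raised, its sole is 41.5 mm above the bench (7.5 mm over a panel in the shut drawer); at the highest lift it squeezes the panel with about 6 N. Its origin is at the press's origin, not on the foot.
- bare_strip: Bystander: loose strip of bare sleepers on white card, without rails, 110 x 40 x 9 mm; origin under its centre.
- glue_bottle: Bystander: cream bottle with red cap, 48 mm diameter, 130 mm high; origin under its centre.
- tape_roll: Bystander: roll of blue tape lying flat, 100 mm diameter, 24 mm high; origin under its centre.
- carton: Bystander: yellow and brown carton, 70 x 130 x 55 mm; origin under its centre.
- paint_can: Bystander: green can, 60 mm diameter, 100 mm high; origin under its centre.
- ruler: Bystander: yellow ruler, 300 x 32 x 5 mm, lying flat; origin under its centre, x along it.
- screwdriver: Bystander: screwdriver lying on the bench; x along it.
- pin_pot: Bystander: closed amber pot, 60 mm diameter, 45 mm high; origin under its centre.
There are look-alikes about, which are no part of the job. Of the things shaped like the track_panel, the cork one is meant.

How it is judged:
On the way, in this order (a step that is already met when the one before it is completed fails the run):
1. the panel lies flat in the bed of the open drawer, rails up, let go (x of track_panel in the frame of tray_bed between -0.009 and 0.009 m and y of track_panel in the frame of tray_bed between -0.009 and 0.009 m and z of track_panel in the frame of tray_bed below 0.003 m and angle between track_panel's own z axis and vertical below 0.06 rad and value of joint press_drawer above 0.03 m and contact force between the fingers and track_panel below 0.1 N), for 0.2 s.
2. the drawer is fully shut with the panel in it, the lever still at rest (x of track_panel in the frame of tray_bed between -0.009 and 0.009 m and y of track_panel in the frame of tray_bed between -0.009 and 0.009 m and z of track_panel in the frame of tray_bed below 0.003 m and angle between track_panel's own z axis and vertical below 0.06 rad and value of joint press_drawer below 0.005 m and value of joint cam_lever below 0.15 rad), for 0.2 s.
3. the lever is held upright at the cam's highest lift, the foot pressing the panel (x of track_panel in the frame of tray_bed between -0.009 and 0.009 m and y of track_panel in the frame of tray_bed between -0.009 and 0.009 m and z of track_panel in the frame of tray_bed below 0.003 m and angle between track_panel's own z axis and vertical below 0.06 rad and value of joint press_drawer below 0.005 m and value of joint cam_lever between 1.08 and 1.32 rad and contact force between press_foot and track_panel above 2 N and contact force between the fingers and cam_handle above 0.5 N), for 0.3 s.
At the end, for the whole second after the job is handed in: The panel lies flat, rails up, in the drawer's bed (within 9 mm of its centre in x and y, tilt under 0.06 rad), the drawer is shut (under 5 mm), the foot presses the panel with over 2 N, and the fingers (over 0.5 N) hold the lever still within 0.12 rad of upright (lever value 1.08 to 1.32) (all of step 3 and velocity of joint cam_lever between -0.15 and 0.15 rad/s); the arm keeps its last pose, push and grip.
It fails at once if another thing on the bench is moved more than 40 mm (distance of any of bare_strip, glue_bottle, tape_roll, carton, paint_can, ruler, screwdriver, pin_pot from where it was at the start of the episode above 0.04 m).
It also fails if it takes over 67 s, if anything falls off the work surface, if the arm or the gripper's body presses on something with over 40 N, if the wrist force passes 120 N, or if a joint passes its speed limit or range.

## Working session

There is one attempt and no reset: what is moved stays moved. The work goes in short steps, Python scripts to look and compute and a tool call to move; the robot and the scene stay as the last step left them, time stands still between calls to the robot, and variables do not carry over. Pictures are saved under pics/ and viewed, and the job is handed in when it is done.

Besides the shell and the picture viewer there is one more tool, called after "Emit:" as name([rows], argument=value, ...), one row to a line, values as JSON. play_rows: Moves the arm, as the interface text tells. Its arguments: {"type":"object","properties":{"moves":{"type":"array"},"squeeze":{"type":"number"}},"required":["moves"]}

```bash
mkdir -p pics; ls
python3 - <<'E'
from station import ctrl, eyes
import cv2
for n in ("scene","side","wrist"):
    d=eyes.get_image(n); cv2.imwrite(f"pics/{n}0.png",d["img"][:,:,::-1]); print(n,d["camera_matrix"].round(1).tolist(),d["cam_to_world"].round(3).tolist())
print(ctrl.get_obs(),ctrl.grasp_offset)
E
```

```text
pics
scene [[562.6, 0.0, 328.4], [0.0, 562.6, 234.9], [0.0, 0.0, 1.0]] [[0.586, -0.576, 0.57, 1.422], [0.81, 0.409, -0.42, -0.621], [0.009, 0.708, 0.706, 1.176], [0.0, 0.0, 0.0, 1.0]]
side [[481.5, 0.0, 312.4], [0.0, 481.5, 238.6], [0.0, 0.0, 1.0]] [[-0.989, 0.12, -0.088, 0.454], [-0.149, -0.753, 0.641, 0.785], [0.011, 0.647, 0.763, 1.065], [0.0, 0.0, 0.0, 1.0]]
wrist [[371.6, 0.0, 318.0], [0.0, 371.6, 239.7], [0.0, 0.0, 1.0]] [[0.288, 0.909, 0.302, 0.257], [-0.958, 0.274, 0.089, -0.576], [-0.002, -0.315, 0.949, 0.373], [0.0, 0.0, 0.0, 1.0]]
{'t': 0.15, 'q': array([-1.39801940e+00,  5.32398782e-02,  1.61398674e+00,  2.53576624e-05,
        1.47600426e+00, -1.18990174e-01]), 'dq': array([-0.00048729, -0.00321199, -0.00474351, -0.00055362,  0.00177115,
        0.00073401]), 'effort': array([ 6.83360031e-05, -3.94241846e+01, -3.70721626e+01, -2.10481048e-04,
        4.66135272e-03,  3.01927912e-05]), 'tool_pos': array([ 0.17970039, -0.59805754,  0.20691911]), 'tool_rot': array([-0.3033799 ,  2.06642267, -2.06300373]), 'contact_force': array([-0.35988476,  0.24724795, -0.09936195]), 'wrist_torque': array([-0.00329821, -0.01733475,  0.01950116]), 'opening': 0.0854681199752278} 0.0187
```

View pics/scene0.png

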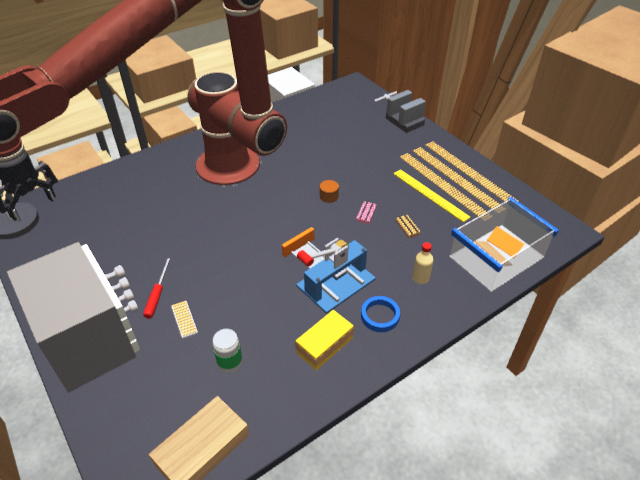

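View pics/side0.png

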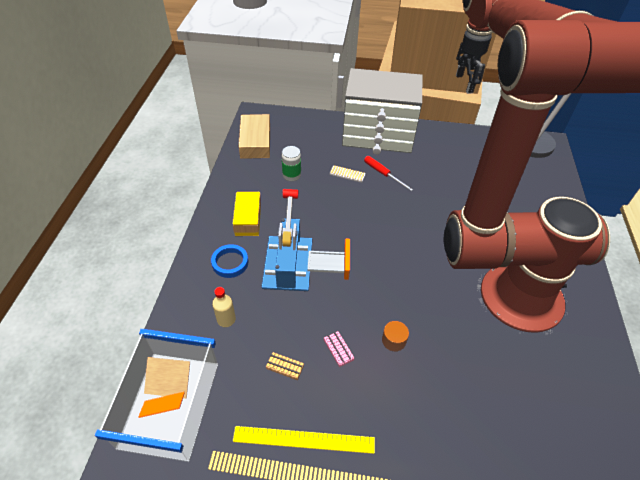

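View pics/wrist0.png

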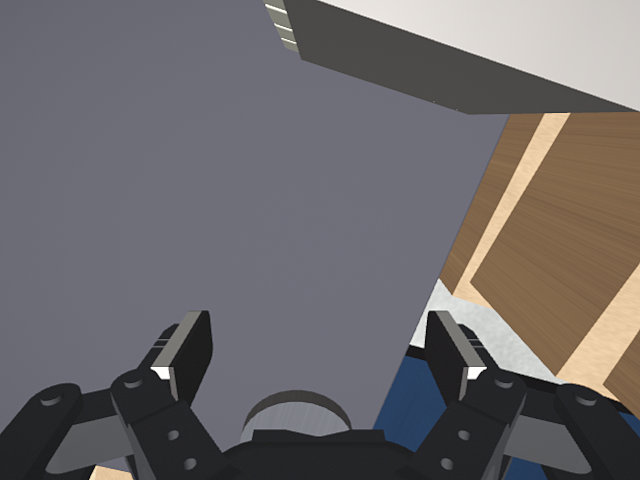

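```bash
cat > h.py <<'E'
import numpy as np, cv2
from station import ctrl, eyes, find_in, regions_of, pinpoint
def ray(d,p):
    K=d["camera_matrix"];T=d["cam_to_world"]
    v=np.linalg.solve(K,[p[0],p[1],1.]); v=np.array([v[0],-v[1],-v[2]])
    return T[:3,3],T[:3,:3]@v
def onz(d,p,z):
    o,v=ray(d,p); return o+v*(z-o[2])/v[2]
def tri(d1,p1,d2,p2):
    o1,v1=ray(d1,p1);o2,v2=ray(d2,p2);v1=v1/np.linalg.norm(v1);v2=v2/np.linalg.norm(v2)
    s=np.linalg.lstsq(np.c_[v1,-v2],o2-o1,rcond=None)[0]
    a=o1+s[0]*v1;b=o2+s[1]*v2
    return (a+b)/2,np.linalg.norm(a-b)
def proj(d,P):
    T=d["cam_to_world"];c=T[:3,:3].T@(np.asarray(P)-T[:3,3]);q=d["camera_matrix"]@[c[0],-c[1],-c[2]]
    return q[:2]/q[2]
E
python3 - <<'E'
from h import *
D={n:eyes.get_image(n) for n in("scene","side")}
s=D["scene"]["img"];t=D["side"]["img"]
a=cv2.resize(s[190:250,340:440],(800,480),interpolation=2)
cv2.imwrite("pics/c1.png",a[:,:,::-1])
b=cv2.resize(t[320:390,250:370],(800,467),interpolation=2)
cv2.imwrite("pics/c2.png",b[:,:,::-1])
b=cv2.resize(t[180:300,220:370],(750,600),interpolation=2)
cv2.imwrite("pics/c3.png",b[:,:,::-1])
b=cv2.resize(s[215:315,270:395],(750,600),interpolation=2)
cv2.imwrite("pics/c4.png",b[:,:,::-1])
for q in ["track_panel","tray_bed","drawer_front","cam_pivot","lever_grip","press","press_drawer","cam_lever","bare_strip"]:
    for n in D:
        r=pinpoint(n,q)
        print(q,n,[(np.round(x["point"],1).tolist(),round(x["score"],2)) for x in r[:4]])
E
```

```text
track_panel scene [([405.9, 227.9], 0.79)]
track_panel side [([339.3, 349.5], 0.91), ([286.0, 369.8], 0.59)]
tray_bed scene [([311.8, 254.3], 0.7)]
tray_bed side [([344.7, 174.3], 0.39), ([282.8, 366.5], 0.37)]
drawer_front scene [([293.1, 243.9], 0.71), ([185.8, 314.9], 0.68), ([307.5, 255.5], 0.5)]
drawer_front side [([346.8, 255.2], 0.62)]
cam_pivot scene [([335.8, 248.5], 0.74)]
cam_pivot side [([286.4, 228.6], 0.57)]
lever_grip scene [([305.1, 259.0], 0.72), ([384.9, 316.2], 0.55)]
lever_grip side [([289.5, 190.7], 0.57)]
press scene [([335.9, 281.9], 0.91)]
press side [([286.7, 262.8], 0.72)]Traceback (most recent call last):
  File "<stdin>", line 14, in <module>
ValueError: it knows: bare_strip, cam_handle, cam_pivot, carton, drawer_front, glue_bottle, lever_grip, paint_can, pin_pot, press, press_foot, ruler, screwdriver, tape_roll, track_panel, tray_bed
```

View pics/c1.png

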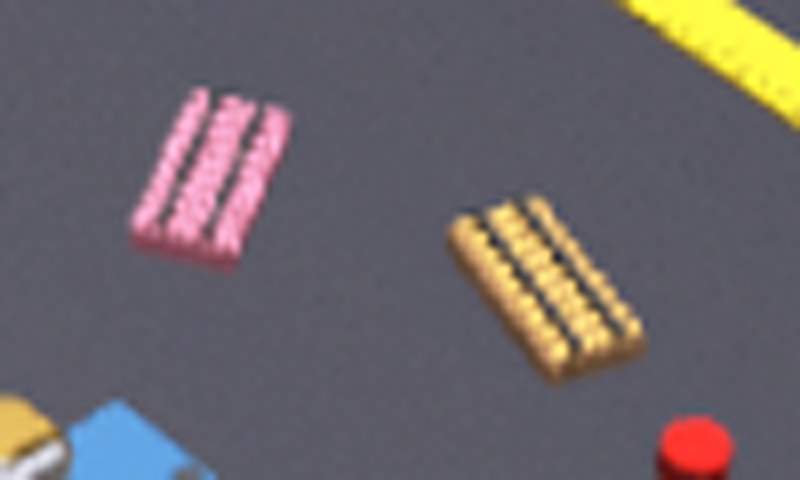

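View pics/c2.png

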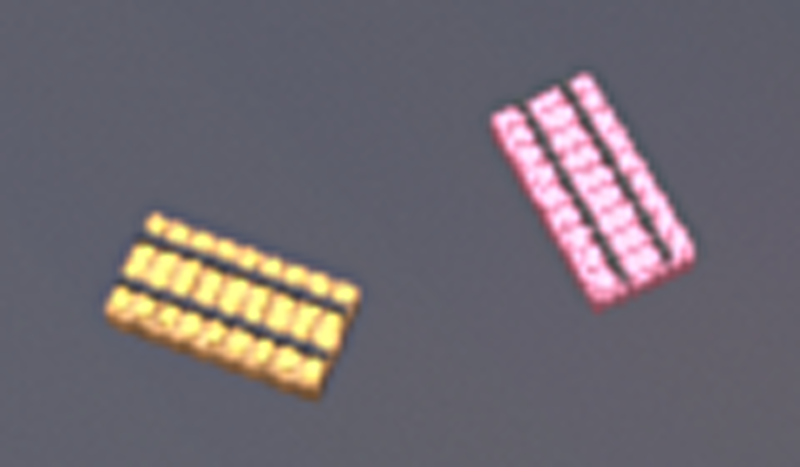

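View pics/c3.png

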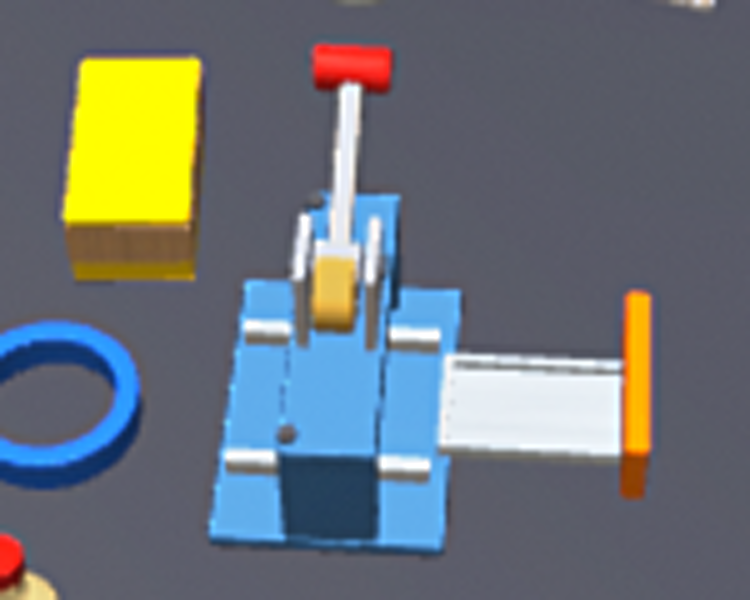

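View pics/c4.png

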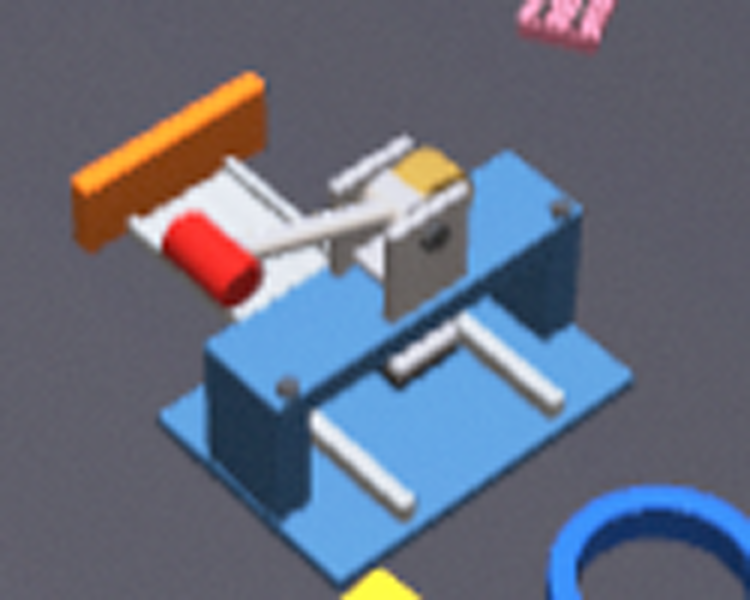

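The two panel-shaped things are the pink one, at scene (367,211) and side (339,348), and the tan one, at scene (408,225) and side (285,366). The tan one is the cork panel, with pale sleepers and dark rails, and both enlarged crops confirm it. The strip at scene (184,319) has no rails.

Run:
```python
from h import *
D={n:eyes.get_image(n) for n in("scene","side")}
S,T=D["scene"],D["side"]
print("tri panel",tri(S,(405.9,227.9),T,(286,369.8)))
for nm,a,b in [("pivot",(335.8,248.5),(286.4,228.6)),("grip",(305.1,259),(289.5,190.7)),("press",(335.9,281.9),(286.7,262.8)),("front",(293.1,243.9),(346.8,255.2))]:
    print(nm,tri(S,a,T,b))
c=[(269,236.4),(312.2,238.2),(308.2,289),(262,287.4)]
P=[onz(T,p,.010) for p in c]
print("base side",np.round(P,3).tolist(),[np.linalg.norm(P[i]-P[(i+1)%4]).round(3) for i in range(4)],np.mean(P,0))
c=[(340/6+270,578/6+215),(633/6+270,374/6+215),(160/6+270,410/6+215)]
P=[onz(S,p,.010) for p in c]
print("base scene",np.round(P,3).tolist(),np.linalg.norm(P[0]-P[1]),np.linalg.norm(P[0]-P[2]),(P[1]+P[2])/2)
# orange front, top edge
for n,d in D.items():
    im=d["img"].astype(int)
    m=(abs(im[...,0]-255)<60)&(im[...,1]>90)&(im[...,1]<170)&(im[...,2]<60)
    k,l,st,ce=cv2.connectedComponentsWithStats(m.astype(np.uint8))
    print(n,[(st[i].tolist(),ce[i].round(1).tolist()) for i in range(1,k) if st[i,4]>60])
    for r in regions_of(n,"track_panel"):
        m=r["pixels"].astype(np.uint8);
        c=max(cv2.findContours(m,0,2)[0],key=cv2.contourArea)
        p=np.array([onz(d,q[0],.014)[:2] for q in c],np.float32)
        print(n,r["score"],r["point"],"rect",cv2.minAreaRect(p*1000))
```

```text
tri panel (array([ 0.57783327,  0.29515268, -0.01035961]), np.float64(0.004401789541189174))
pivot (array([ 0.63299475, -0.01612009,  0.13688201]), np.float64(0.0014439087755388175))
grip (array([ 0.64349628, -0.11828266,  0.17175164]), np.float64(0.0035111217976757677))
press (array([ 0.633532  , -0.01081087,  0.0008201 ]), np.float64(0.0027226060355542677))
front (array([ 0.47029117, -0.04115707,  0.03012778]), np.float64(0.004114166197795203))
base side [[0.701, -0.089, 0.01], [0.577, -0.102, 0.01], [0.561, 0.074, 0.01], [0.682, 0.088, 0.01]] [np.float64(0.125), np.float64(0.176), np.float64(0.122), np.float64(0.178)] [ 0.63033183 -0.00740332  0.01      ]
base scene [[0.704, -0.095, 0.01], [0.688, 0.082, 0.01], [0.581, -0.105, 0.01]] 0.17703160625928988 0.12401620361955516 [ 0.63448688 -0.01186597  0.01      ]
scene [([320, 181, 18, 11, 159], [328.8, 185.8])]
scene 0.86 [409.1, 222.9] rect ((587.490234375, 286.617919921875), (47.26778030395508, 91.57778930664062), 78.63793182373047)
scene 0.74 [369.6, 211.4] rect ((467.17974853515625, 224.6697998046875), (43.085052490234375, 94.25592803955078), 35.02666473388672)
scene 0.55 [300.3, 245.5] rect ((454.3536376953125, -16.37342071533203), (101.857666015625, 104.66275787353516), 64.64192199707031)
side [([345, 239, 5, 32, 63], [346.9, 255.7]), ([384, 321, 25, 22, 405], [396.0, 331.3]), ([139, 392, 45, 25, 601], [161.5, 404.2])]
side 0.86 [286.5, 367.7] rect ((581.8597412109375, 297.9616394042969), (42.382728576660156, 80.21726989746094), 78.03900909423828)
side 0.67 [290.0, 196.1] rect ((660.5005493164062, -209.5264892578125), (43.642147064208984, 159.6659698486328), 10.824982643127441)
side 0.58 [340.2, 348.7] rect ((463.22174072265625, 233.60623168945312), (43.364715576171875, 83.83635711669922), 35.74821090698242)
side 0.23 [395.1, 333.2] rect ((328.22454833984375, 177.73524475097656), (61.37380599975586, 82.31686401367188), 3.1433043479919434)
```

Run:
```python
from h import *
from scipy.spatial.transform import Rotation as R
o=ctrl.get_obs();M=R.from_rotvec(o["tool_rot"]).as_matrix();print(M.round(3));z=M[:,2];print("jaw dir deg",np.degrees(np.arctan2(z[1],z[0])), o["t"])
```

```text
[[-0.958 -0.     0.288]
 [-0.288  0.    -0.958]
 [-0.    -1.    -0.   ]]
jaw dir deg -73.28395584693185 1.05
```

Emit:
play_rows([
  {"x": 1.7,"y": 3.6,"z": 1,"turn": -1.2},
  {"x": 1.7,"y": 3.6,"z": 1,"turn": -1.2},
  {"x": 1.7,"y": 3.6,"z": 1,"turn": -1.2},
  {"x": 1.7,"y": 3.6,"z": 1,"turn": -1.2},
  {"x": 1.7,"y": 3.6,"z": 1,"turn": -1.2},
  {"x": 1.7,"y": 3.6,"z": 1,"turn": -1.2},
  {"x": 1.7,"y": 3.6,"z": 1,"turn": -1.2},
  {"x": 1.7,"y": 3.6,"z": 1,"turn": -1.2},
])

```text
invalid input
```

Emit:
play_rows([
  {"x": 1.7,"y": 3.7,"turn": -1.2},
  {"x": 1.7,"y": 3.7,"turn": -1.2},
  {"x": 1.7,"y": 3.7,"turn": -1.2},
  {"x": 1.7,"y": 3.7,"turn": -1.2},
  {"x": 1.7,"y": 3.7,"turn": -1.2},
  {"x": 1.7,"y": 3.7,"turn": -1.2},
  {"x": 1.7,"y": 3.7,"turn": -1.2},
  {"x": 1.7,"y": 3.7,"turn": -1.2},
])

```text
invalid input
```

Emit:
play_rows([
  {"x": 1.7,"y": 3.7,"z": -0.4,"turn": -1.2},
  {"x": 1.7,"y": 3.7,"z": -0.4,"turn": -1.2},
  {"x": 1.7,"y": 3.7,"z": -0.4,"turn": -1.2},
  {"x": 1.7,"y": 3.7,"z": -0.4,"turn": -1.2},
  {"x": 1.7,"y": 3.7,"z": -0.4,"turn": -1.2},
  {"x": 1.7,"y": 3.7,"z": -0.4,"turn": -1.2},
  {"x": 1.0,"y": 3.7,"z": -0.4,"turn": -1.2},
  {"y": 2.0,"z": -0.4,"turn": -1.2},
])

```text
invalid input
```

Emit:
play_rows([
  {"x": 1.7,"y": 3.6,"z": 1.0,"turn": -1.2,"jaw": 8.5},
  {"x": 1.7,"y": 3.6,"z": 1.0,"turn": -1.2,"jaw": 8.5},
])

```text
t: 1.22
tool_pos: [0.2132, -0.5259, 0.2262]
tool_rot: [-0.259, 2.095, -2.087]
contact_force: [1.0, 0.1, 1.9]
opening: 0.0851
```

Emit:
play_rows([
  {"x": 1.7,"y": 3.6,"z": 1.0,"turn": -1.2,"jaw": 8.5},
  {"x": 1.7,"y": 3.6,"z": 1.0,"turn": -1.2,"jaw": 8.5},
  {"x": 1.7,"y": 3.6,"z": 1.0,"turn": -1.2,"jaw": 8.5},
  {"x": 1.7,"y": 3.6,"z": 1.0,"turn": -1.2,"jaw": 8.5},
  {"x": 1.7,"y": 3.6,"z": 1.0,"turn": -1.2,"jaw": 8.5},
  {"x": 1.7,"y": 3.6,"z": 1.0,"turn": -1.2,"jaw": 8.5},
  {"x": 1.7,"y": 3.7,"z": 0.0,"turn": -1.2,"jaw": 8.5},
  {"x": 1.7,"y": 3.7,"z": 0.0,"turn": -1.2,"jaw": 8.5},
])

```text
t: 1.88
tool_pos: [0.3504, -0.2351, 0.2892]
tool_rot: [-0.086, 2.177, -2.182]
contact_force: [1.1, -0.2, -0.6]
opening: 0.085
```

Emit:
play_rows([
  {"x": 1.7,"y": 3.7,"z": 0.0,"turn": -1.2,"jaw": 8.5},
  {"x": 1.7,"y": 3.7,"z": 0.0,"turn": -1.2,"jaw": 8.5},
  {"x": 1.7,"y": 3.7,"z": 0.0,"turn": -1.2,"jaw": 8.5},
  {"x": 1.7,"y": 3.7,"z": 0.0,"turn": -1.2,"jaw": 8.5},
  {"x": 1.7,"y": 3.7,"z": 0.0,"turn": -1.2,"jaw": 8.5},
  {"x": 1.7,"y": 3.7,"z": 0.0,"turn": -1.2,"jaw": 8.5},
  {"x": 1.7,"y": 3.7,"z": 0.0,"turn": -1.2,"jaw": 8.5},
  {"x": 1.7,"y": 3.7,"z": 0.0,"turn": -1.2,"jaw": 8.5},
])

```text
t: 2.55
tool_pos: [0.4862, 0.0616, 0.2883]
tool_rot: [-0.095, -2.178, 2.178]
contact_force: [0.7, -1.3, 0.7]
opening: 0.085
```

Emit:
play_rows([
  {"x": 1.7,"y": 3.7,"z": 0.0,"turn": -1.2,"jaw": 8.5},
  {"x": 1.7,"y": 3.7,"z": 0.0,"turn": -1.2,"jaw": 8.5},
  {"x": 1.7,"y": 3.7,"z": 0.0,"turn": -1.2,"jaw": 8.5},
  {"x": 1.7,"y": 3.7,"z": 0.0,"turn": -1.2,"jaw": 8.5},
  {"x": 0.8,"y": 3.7,"z": -0.4,"turn": -1.2,"jaw": 8.5},
  {"x": 0.0,"y": 2.0,"z": -3.0,"turn": -1.2,"jaw": 8.5},
  {"x": 0.0,"y": 0.0,"z": -3.0,"turn": 0.0,"jaw": 8.5},
  {"x": 0.0,"y": 0.0,"z": 0.0,"turn": 0.0,"jaw": 8.5},
])

```text
t: 3.22
tool_pos: [0.5581, 0.2647, 0.216]
tool_rot: [-0.208, -2.101, 2.112]
contact_force: [-0.6, -1.3, -1.0]
opening: 0.0849
```

```bash
cat >> h.py <<'E'
from scipy.spatial.transform import Rotation as R
def st():
    o=ctrl.get_obs();z=R.from_rotvec(o["tool_rot"]).as_matrix()[:,2]
    print("t",o["t"],"tcp",o["tool_pos"].round(4),"jaw",np.degrees(np.arctan2(z[1],z[0])).round(2),"op",round(o["opening"],4),"F",o["contact_force"].round(1),"q6",o["q"].round(2))
    return o
E
python3 - <<'E'
from h import *
w=eyes.get_image("wrist");st();cv2.imwrite("pics/w1.png",w["img"][:,:,::-1])
im=w["img"]
for r in regions_of("wrist","track_panel")[:2]:
    c=max(cv2.findContours(r["pixels"].astype(np.uint8),0,2)[0],key=cv2.contourArea)
    for z in (0.,.014): print(r["score"],r["point"],cv2.minAreaRect(np.array([onz(w,q[0],z)[:2]*1000 for q in c],np.float32)))
print(pinpoint("wrist","track_panel"))
E
```

```text
t 3.2667 tcp [0.5593 0.2642 0.2193] jaw -102.01 op 0.085 F [1.  0.7 0.8] q6 [ 0.32  0.04  1.61 -0.    1.5   2.1 ]
0.84 [371.8, 272.2] ((459.2657470703125, 227.97540283203125), (44.792362213134766, 84.28469848632812), 35.6828498840332)
0.84 [371.8, 272.2] ((465.8776550292969, 228.7131805419922), (43.146087646484375, 81.18694305419922), 35.6828498840332)
0.76 [284.4, 178.0] ((580.0660400390625, 292.1591796875), (42.319217681884766, 85.58898162841797), 77.60011291503906)
0.76 [284.4, 178.0] ((582.2382202148438, 290.5379638671875), (40.76382827758789, 82.44335174560547), 77.60004425048828)
[{'point': [285.9, 179.8], 'score': 0.88}, {'point': [368.4, 270.4], 'score': 0.62}]
```

View pics/w1.png

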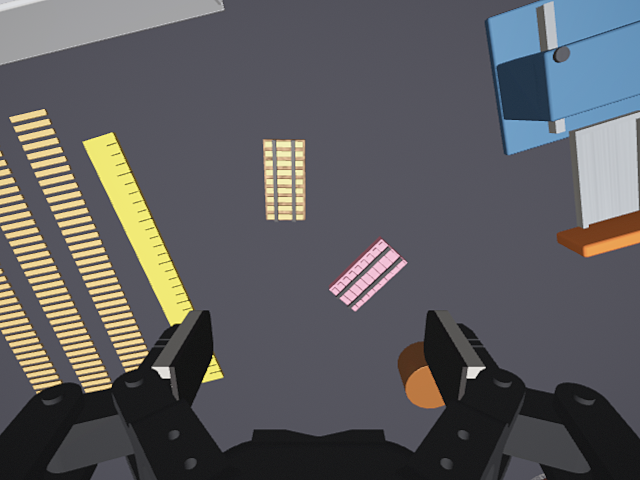

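Run:
```python
from h import *
w=eyes.get_image("wrist");st()
print(onz(w,(285.9,179.8),0))
p=[onz(w,q,.018)[:2].round(4).tolist() for q in [(263,139.5),(305,139.5),(305,221),(264.5,221)]]
print(p,np.mean(p,0))
```

```text
t 3.4167 tcp [0.5628 0.2641 0.2264] jaw -102.13 op 0.0849 F [-0.7 -0.5  0.4] q6 [ 0.32  0.03  1.6  -0.    1.5   2.1 ]
[0.58662717 0.29276273 0.        ]
[[0.6318, 0.3031], [0.6233, 0.2633], [0.5433, 0.2813], [0.5522, 0.3225]] [0.58765 0.29255]
```

Emit:
play_rows([
  {"x": 2.2,"y": 2.8,"z": 0.0,"turn": 0.0,"jaw": 8.5},
  {"x": 0.0,"y": 0.0,"z": -4.0,"turn": 0.0,"jaw": 8.5},
  {"x": 0.0,"y": 0.0,"z": -4.0,"turn": 0.0,"jaw": 8.5},
  {"x": 0.0,"y": 0.0,"z": -4.0,"turn": 0.0,"jaw": 8.5},
  {"x": 0.0,"y": 0.0,"z": 0.0,"turn": 0.0,"jaw": 8.5},
  {"x": 0.0,"y": 0.0,"z": 0.0,"turn": 0.0,"jaw": 8.5},
])

```text
t: 3.92
tool_pos: [0.5833, 0.2915, 0.1037]
tool_rot: [-0.222, -2.107, 2.11]
contact_force: [0.3, 0.7, 0.8]
opening: 0.085
```

Run:
```python
from h import *
w=eyes.get_image("wrist");o=st();cv2.imwrite("pics/w2.png",w["img"][:,:,::-1])
for r in regions_of("wrist","track_panel")[:2]:
    c=max(cv2.findContours(r["pixels"].astype(np.uint8),0,2)[0],key=cv2.contourArea)
    print(r["score"],r["point"],cv2.minAreaRect(np.array([onz(w,q[0],.016)[:2]*1000 for q in c],np.float32)))
print([(a,onz(w,a["point"],0)) for a in pinpoint("wrist","track_panel")])
st()
```

```text
t 3.9667 tcp [0.5853 0.2924 0.1068] jaw -102.13 op 0.0845 F [-0.2  0.6  0.3] q6 [0.35 0.2  1.63 0.   1.31 2.13]
0.9 [409.4, 364.4] ((463.6863708496094, 237.50767517089844), (46.57142639160156, 66.42329406738281), 35.26152038574219)
0.8 [317.8, 230.3] ((583.4489135742188, 291.5059814453125), (39.585636138916016, 83.23539733886719), 77.69125366210938)
[({'point': [320.7, 229.3], 'score': 0.91}, array([0.58247038, 0.28882118, 0.        ])), ({'point': [424.2, 347.3], 'score': 0.75}, array([0.46200374, 0.22488812, 0.        ]))]
t 4.0667 tcp [0.5868 0.2931 0.1092] jaw -102.11 op 0.0854 F [-0.1  0.5  1.2] q6 [0.35 0.19 1.63 0.   1.31 2.13]
```

View pics/w2.png

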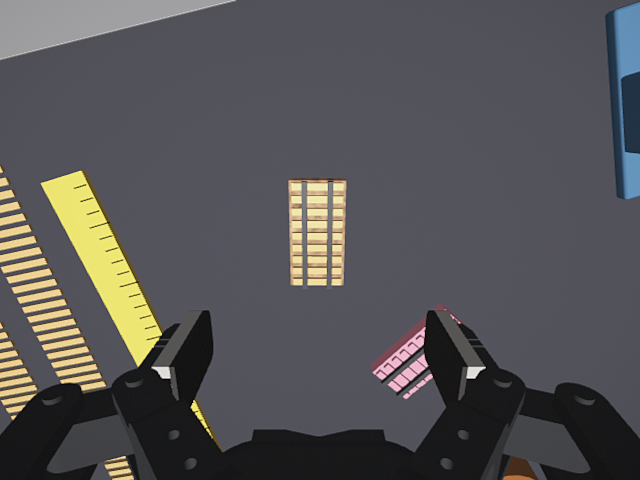

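Emit:
play_rows([
  {"x": -0.2,"y": -0.2,"z": -3.0,"turn": 0.0,"jaw": 8.5},
  {"x": 0.0,"y": 0.0,"z": -3.0,"turn": 0.0,"jaw": 8.5},
  {"x": 0.0,"y": 0.0,"z": -2.5,"turn": 0.0,"jaw": 8.5},
  {"x": 0.0,"y": 0.0,"z": -1.0,"turn": 0.0,"jaw": 8.5},
  {"x": 0.0,"y": 0.0,"z": 0.0,"turn": 0.0,"jaw": 8.5},
  {"x": 0.0,"y": 0.0,"z": 0.0,"turn": 0.0,"jaw": 8.5},
  {"x": 0.0,"y": 0.0,"z": 0.0,"turn": 0.0,"jaw": 8.5},
])

```text
t: 4.65
tool_pos: [0.5842, 0.2913, 0.0124]
tool_rot: [-0.229, -2.115, 2.11]
contact_force: [0.4, 1.3, 1.3]
opening: 0.085
```

Run:
```python
from h import *
st()
w=eyes.get_image("wrist");cv2.imwrite("pics/w3.png",w["img"][:,:,::-1])
s=eyes.get_image("scene");cv2.imwrite("pics/s3.png",cv2.resize(s["img"][150:270,320:480],(800,600))[:,:,::-1])
st()
```

```text
t 4.65 tcp [0.5842 0.2913 0.0124] jaw -102.08 op 0.085 F [0.4 1.3 1.3] q6 [0.35 0.3  1.68 0.   1.16 2.13]
t 4.75 tcp [0.5839 0.2912 0.012 ] jaw -102.08 op 0.0852 F [ 0.1 -0.2 -0.6] q6 [ 0.35  0.3   1.68 -0.    1.16  2.13]
```

View pics/w3.png

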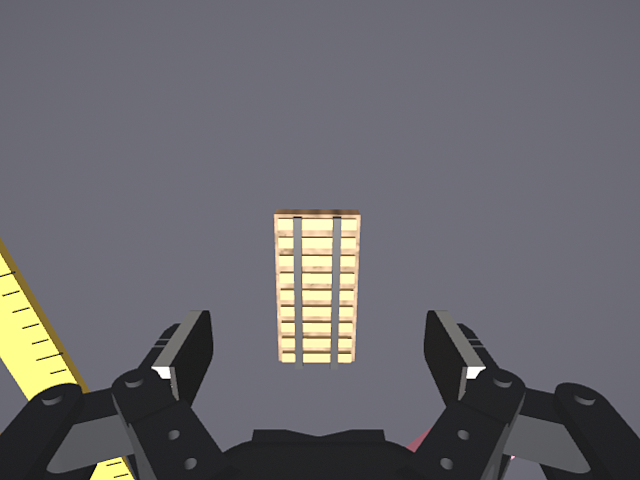

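Run:
```python
from h import *
w=eyes.get_image("wrist");o=st()
print(proj(w,o["tool_pos"]),proj(w,[.584,.291,.018]),w["cam_to_world"].round(3))
m=R.from_rotvec(o["tool_rot"]).as_matrix()[:,2]
for h in (0,.0125,.0187): print(proj(w,o["tool_pos"]+m*.0425+[0,0,h]),proj(w,o["tool_pos"]-m*.0425+[0,0,h]))
P=[onz(w,q,z)[:2].round(4).tolist() for q,z in [((276,213),.014),((359,213),.014),((355,361),.014),((280,361),.014)]];print(P,np.mean(P,0))
```

```text
t 4.8 tcp [0.5835 0.2911 0.0115] jaw -102.08 op 0.0848 F [-0.2 -0.3 -0.9] q6 [0.35 0.3  1.68 0.   1.16 2.13]
[317.24355699 290.09066516] [317.12844813 295.13806353] [[-0.209  0.93   0.304  0.662]
 [-0.978 -0.198 -0.067  0.273]
 [-0.002 -0.311  0.95   0.178]
 [ 0.     0.     0.     1.   ]]
[403.34520881 290.10905149] [231.14332806 290.07227913]
[409.19301533 302.01681875] [225.06343134 301.97728893]
[412.40477936 308.55686728] [221.7242034 308.5158114]
[[0.6263, 0.301], [0.6184, 0.2642], [0.5409, 0.2801], [0.549, 0.3183]] [0.58365 0.2909 ]
```

Emit:
play_rows([
  {"x": 0.0,"y": 0.0,"z": -0.8,"turn": -0.4,"jaw": 8.5},
  {"x": 0.0,"y": 0.0,"z": 0.0,"turn": 0.0,"jaw": 3.5},
  {"x": 0.0,"y": 0.0,"z": 0.0,"turn": 0.0,"jaw": 3.5},
  {"x": 0.0,"y": 0.0,"z": 0.0,"turn": 0.0,"jaw": 3.5},
  {"x": 0.0,"y": 0.0,"z": 0.0,"turn": 0.0,"jaw": 3.5},
  {"x": 0.0,"y": 0.0,"z": 0.0,"turn": 0.0,"jaw": 3.5},
  {"x": 0.0,"y": 0.0,"z": 0.0,"turn": 0.0,"jaw": 3.5},
  {"x": 0.0,"y": 0.0,"z": 0.0,"turn": 0.0,"jaw": 3.5},
], squeeze=35)

```text
t: 5.47
tool_pos: [0.5819, 0.2904, 0.001]
tool_rot: [-0.23, -2.106, 2.106]
contact_force: [-1.3, 0.4, -0.5]
opening: 0.0352
```

Run:
```python
from h import *
st()
```

```text
t 5.4667 tcp [0.5819 0.2904 0.001 ] jaw -102.48 op 0.0352 F [-1.3  0.4 -0.5] q6 [0.35 0.31 1.69 0.   1.14 2.14]
```

Run:
```python
from h import *
w=eyes.get_image("wrist");cv2.imwrite("pics/w4.png",w["img"][:,:,::-1])
st()
```

```text
t 5.5167 tcp [0.5819 0.2905 0.001 ] jaw -102.48 op 0.0349 F [0.9 0.  0.7] q6 [ 0.35  0.31  1.69 -0.    1.14  2.14]
```

View pics/w4.png

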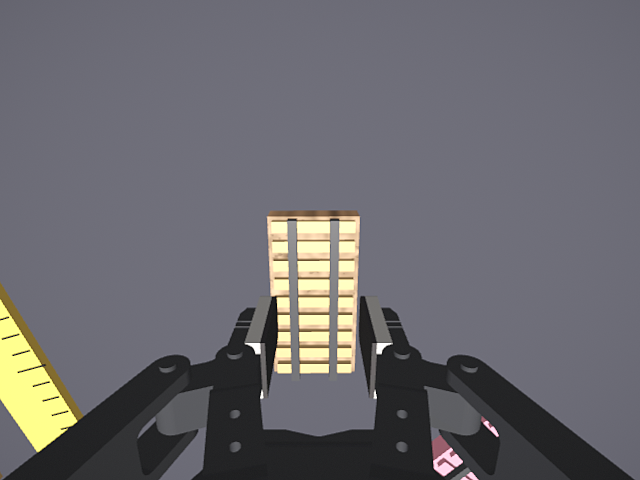

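Emit:
play_rows([
  {"x": 0.0,"y": 0.0,"z": 0.0,"turn": 0.0,"jaw": 2.5},
  {"x": 0.0,"y": 0.0,"z": 0.0,"turn": 0.0,"jaw": 2.5},
  {"x": 0.0,"y": 0.0,"z": 0.0,"turn": 0.0,"jaw": 2.5},
  {"x": 0.0,"y": 0.0,"z": 0.0,"turn": 0.0,"jaw": 2.5},
], squeeze=35)

```text
t: 5.85
tool_pos: [0.5818, 0.2904, 0.0009]
tool_rot: [-0.23, -2.106, 2.106]
contact_force: [0.9, 0.4, 0.2]
opening: 0.0254
```

Run:
```python
from h import *
w=eyes.get_image("wrist");cv2.imwrite("pics/w5.png",w["img"][:,:,::-1])
s=eyes.get_image("scene");cv2.imwrite("pics/s5.png",cv2.resize(s["img"][170:260,360:480],(800,600))[:,:,::-1])
st()
```

```text
t 5.95 tcp [0.5818 0.2904 0.0009] jaw -102.48 op 0.0249 F [ 0.1 -0.7 -0. ] q6 [ 0.35  0.31  1.69 -0.    1.14  2.14]
```

View pics/w5.png

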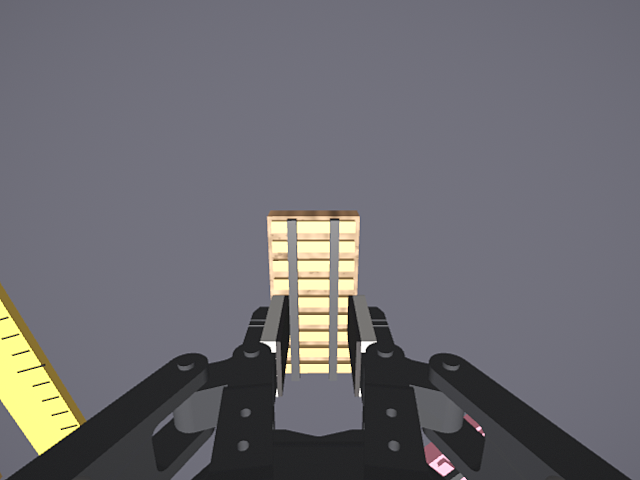

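View pics/s5.png

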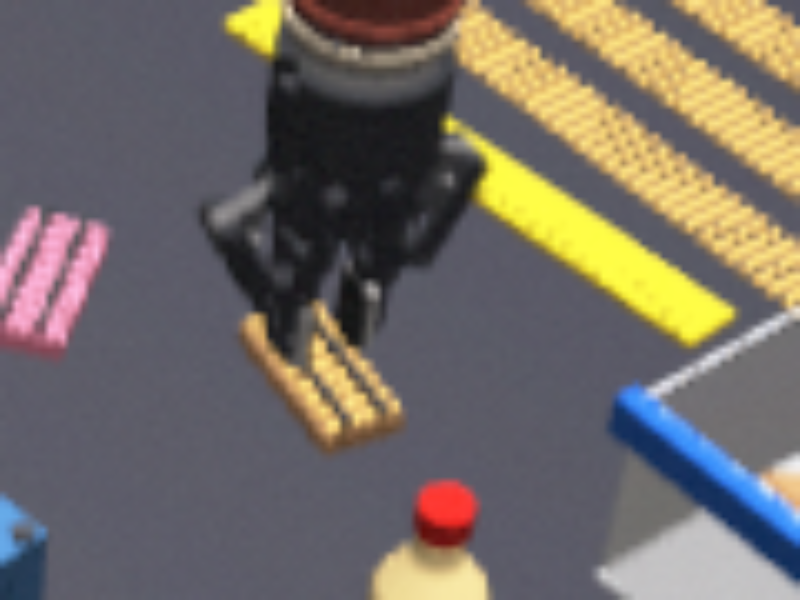

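Run:
```python
from h import *
t=eyes.get_image("side");cv2.imwrite("pics/t6.png",cv2.resize(t["img"][310:400,230:350],(800,600),interpolation=2)[:,:,::-1])
s=eyes.get_image("scene");w=eyes.get_image("wrist")
for q in [(404.2,224.2),(412.5,220.3)]:
    print([onz(s,q,z).round(3) for z in (0,.018,.035)])
o=st()
print(proj(s,o["tool_pos"]),proj(t,o["tool_pos"]),proj(t,o["tool_pos"]+[0,0,.035]),w["cam_to_world"][:3,3])
```

```text
[array([0.568, 0.293, 0.   ]), array([0.581, 0.279, 0.018]), array([0.594, 0.266, 0.035])]
[array([0.57 , 0.325, 0.   ]), array([0.583, 0.31 , 0.018]), array([0.595, 0.297, 0.035])]
t 6.1 tcp [0.5818 0.2904 0.0009] jaw -102.48 op 0.0249 F [ 0.4 -0.2  0.4] q6 [0.35 0.31 1.69 0.   1.14 2.14]
[406.68417947 226.8546914 ] [285.40921711 365.18883773] [284.92210116 358.43670221] [0.66073753 0.27241825 0.16663057]
```

View pics/t6.png

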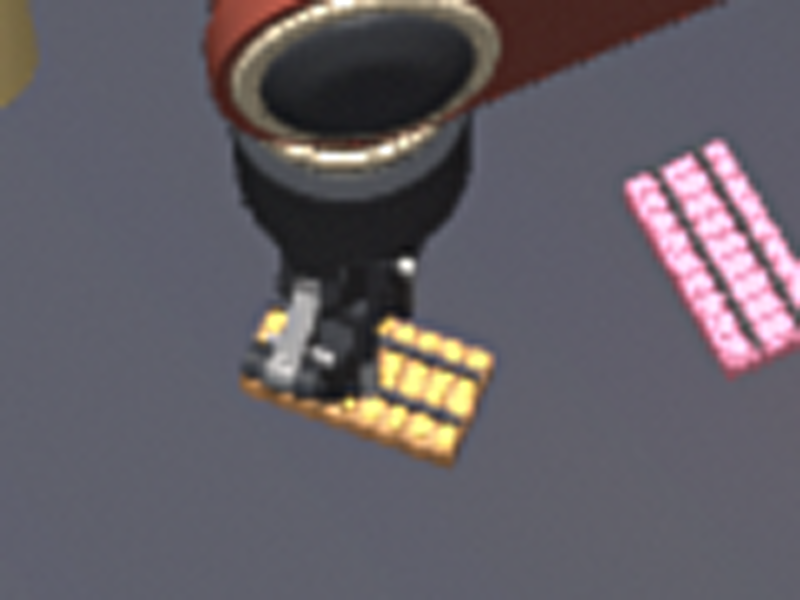

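The fingers closed to 25 mm with nothing between them. In the pictures the tips are still above the panel, although the reported TCP is z=1 mm. I'll open to 5.5 cm and feel downward in small steps, watching the force.

Emit:
play_rows([
  {"x": 0.0,"y": 0.0,"z": 0.5,"turn": 0.0,"jaw": 6.0},
  {"x": 0.0,"y": 0.0,"z": 0.0,"turn": 0.0,"jaw": 6.0},
  {"x": 0.0,"y": 0.0,"z": 0.0,"turn": 0.0,"jaw": 6.0},
  {"x": 0.0,"y": 0.0,"z": 0.0,"turn": 0.0,"jaw": 6.0},
  {"x": 0.0,"y": 0.0,"z": 0.0,"turn": 0.0,"jaw": 6.0},
])

```text
t: 6.52
tool_pos: [0.5818, 0.2904, 0.0059]
tool_rot: [-0.23, -2.106, 2.106]
contact_force: [0.1, 0.3, 0.4]
opening: 0.0604
```

Run:
```python
from h import *
w=eyes.get_image("wrist");cv2.imwrite("pics/w7.png",w["img"][:,:,::-1])
s=eyes.get_image("scene");cv2.imwrite("pics/s7.png",cv2.resize(s["img"][190:250,370:450],(800,600),interpolation=2)[:,:,::-1])
st()
```

```text
t 6.6167 tcp [0.5817 0.2904 0.0058] jaw -102.48 op 0.0602 F [-0.7  0.1 -0. ] q6 [ 0.35  0.31  1.69 -0.    1.15  2.14]
```

View pics/w7.png

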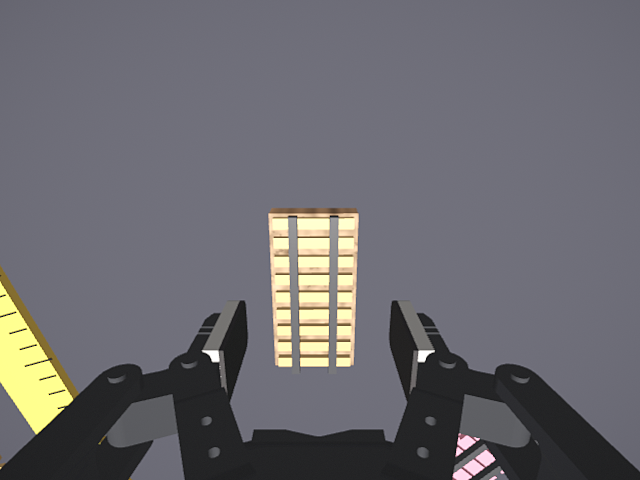

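View pics/s7.png

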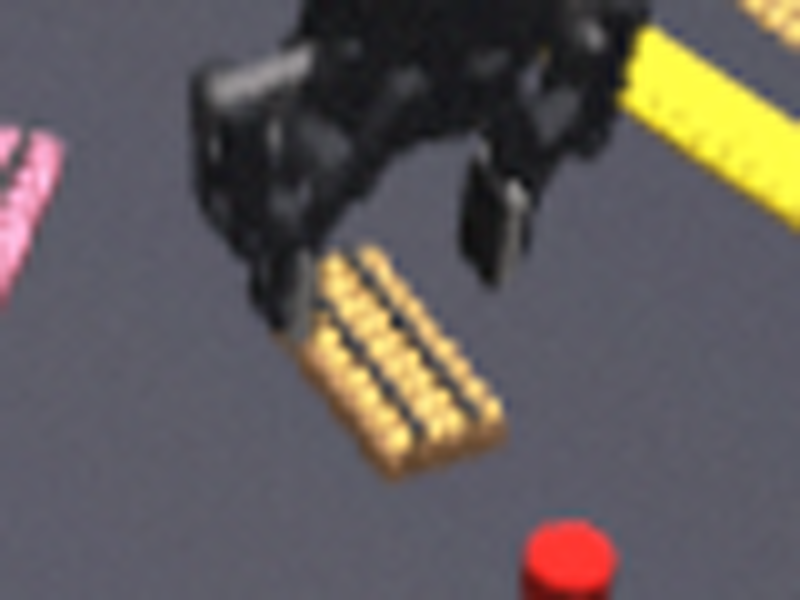

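Run:
```python
from h import *
s=eyes.get_image("scene")
for z in (0,.01,.02,.03,.04,.05):
    a,b=onz(s,(400,224),z),onz(s,(419.5,218.8),z); print(z,((a+b)/2).round(4),np.linalg.norm(a-b).round(4))
o=st()
```

```text
0 [0.5687 0.3148 0.    ] 0.0661
0.01 [0.5759 0.3068 0.01  ] 0.0655
0.02 [0.5832 0.2989 0.02  ] 0.0649
0.03 [0.5904 0.2909 0.03  ] 0.0644
0.04 [0.5977 0.283  0.04  ] 0.0638
0.05 [0.6049 0.275  0.05  ] 0.0632
t 6.6667 tcp [0.5817 0.2904 0.0058] jaw -102.48 op 0.0597 F [-0.7 -0.  -0.9] q6 [0.35 0.31 1.69 0.   1.15 2.14]
```

Emit:
play_rows([
  {"x": 0.2,"y": 0.1,"z": -0.5,"turn": 0.0,"jaw": 6.0},
  {"x": 0.0,"y": 0.0,"z": -0.5,"turn": 0.0,"jaw": 6.0},
  {"x": 0.0,"y": 0.0,"z": -0.2,"turn": 0.0,"jaw": 6.0},
  {"x": 0.0,"y": 0.0,"z": 0.0,"turn": 0.0,"jaw": 6.0},
  {"x": 0.0,"y": 0.0,"z": 0.0,"turn": 0.0,"jaw": 6.0},
  {"x": 0.0,"y": 0.0,"z": 0.0,"turn": 0.0,"jaw": 6.0},
])

```text
t: 7.17
tool_pos: [0.5838, 0.2915, -0.0062]
tool_rot: [-0.23, -2.106, 2.106]
contact_force: [-0.2, 0.4, -0.6]
opening: 0.0599
```

Run:
```python
from h import *
st()
w=eyes.get_image("wrist");cv2.imwrite("pics/w8.png",w["img"][:,:,::-1])
s=eyes.get_image("scene");cv2.imwrite("pics/s8.png",cv2.resize(s["img"][190:250,370:450],(800,600),interpolation=2)[:,:,::-1])
```

```text
t 7.1667 tcp [ 0.5838  0.2915 -0.0062] jaw -102.48 op 0.0599 F [-0.2  0.4 -0.6] q6 [ 0.35  0.33  1.68 -0.    1.13  2.14]
```

View pics/s8.png

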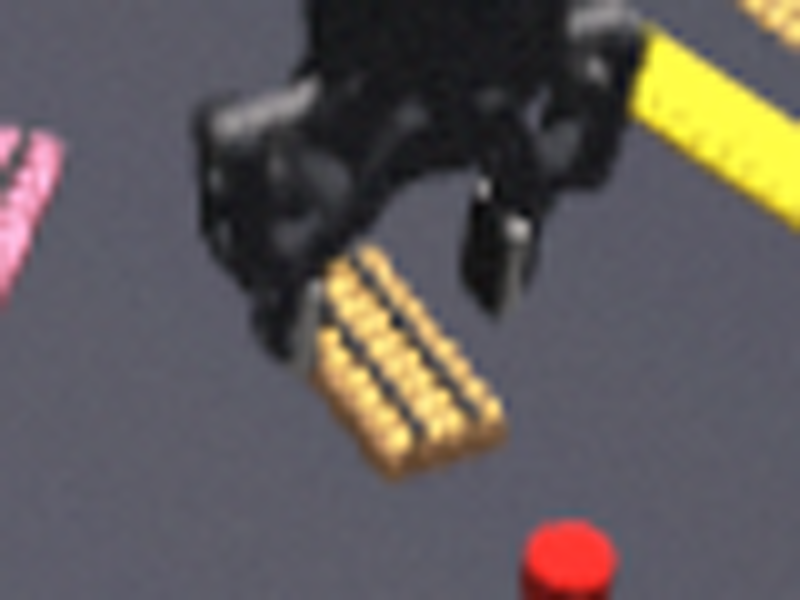

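Emit:
play_rows([
  {"x": 0.0,"y": 0.0,"z": -0.3,"turn": 0.0,"jaw": 5.0},
  {"x": 0.0,"y": 0.0,"z": 0.0,"turn": 0.0,"jaw": 3.4},
  {"x": 0.0,"y": 0.0,"z": 0.0,"turn": 0.0,"jaw": 3.4},
  {"x": 0.0,"y": 0.0,"z": 0.0,"turn": 0.0,"jaw": 3.4},
  {"x": 0.0,"y": 0.0,"z": 0.0,"turn": 0.0,"jaw": 3.4},
  {"x": 0.0,"y": 0.0,"z": 0.0,"turn": 0.0,"jaw": 3.4},
], squeeze=25)

```text
t: 7.77
tool_pos: [0.5839, 0.2915, -0.009]
tool_rot: [-0.23, -2.106, 2.106]
contact_force: [-0.2, -0.6, -0.0]
opening: 0.0343
```

Run:
```python
from h import *
st()
w=eyes.get_image("wrist");cv2.imwrite("pics/w9.png",w["img"][:,:,::-1])
s=eyes.get_image("scene");cv2.imwrite("pics/s9.png",cv2.resize(s["img"][190:250,370:450],(800,600),interpolation=2)[:,:,::-1])
st()
```

```text
t 7.7667 tcp [ 0.5839  0.2915 -0.009 ] jaw -102.48 op 0.0343 F [-0.2 -0.6 -0. ] q6 [ 0.35  0.33  1.68 -0.    1.13  2.14]
t 7.8667 tcp [ 0.5839  0.2915 -0.009 ] jaw -102.48 op 0.0344 F [ 0.4 -0.6 -0.8] q6 [ 0.35  0.33  1.68 -0.    1.13  2.14]
```

View pics/s9.png

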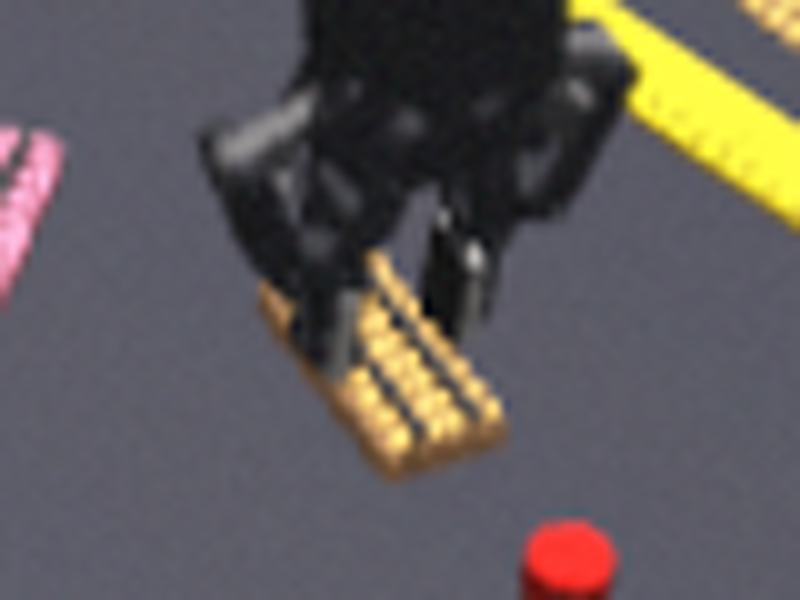

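View pics/w9.png

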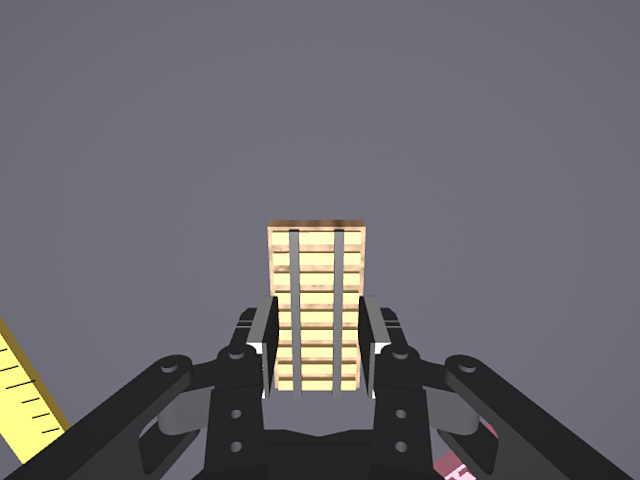

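Emit:
play_rows([
  {"x": 0.0,"y": 0.0,"z": 0.3,"turn": 0.0,"jaw": 6.0},
  {"x": 0.0,"y": 0.0,"z": 0.0,"turn": 0.0,"jaw": 6.0},
  {"x": 0.0,"y": 0.0,"z": 0.0,"turn": 0.0,"jaw": 6.0},
  {"x": 0.0,"y": 0.0,"z": -0.5,"turn": 0.0,"jaw": 6.0},
  {"x": 0.0,"y": 0.0,"z": -0.5,"turn": 0.0,"jaw": 6.0},
  {"x": 0.0,"y": 0.0,"z": -0.5,"turn": 0.0,"jaw": 6.0},
  {"x": 0.0,"y": 0.0,"z": 0.0,"turn": 0.0,"jaw": 6.0},
  {"x": 0.0,"y": 0.0,"z": 0.0,"turn": 0.0,"jaw": 6.0},
])

```text
t: 8.53
tool_pos: [0.5831, 0.2912, -0.0222]
tool_rot: [-0.229, -2.105, 2.106]
contact_force: [0.2, -0.8, 0.4]
opening: 0.0596
```

Run:
```python
from h import *
st()
```

```text
t 8.5333 tcp [ 0.5831  0.2912 -0.0222] jaw -102.48 op 0.0596 F [ 0.2 -0.8  0.4] q6 [0.35 0.35 1.69 0.   1.11 2.14]
```

Emit:
play_rows([
  {"x": 0.0,"y": 0.0,"z": 0.0,"turn": 0.0,"jaw": 3.4},
  {"x": 0.0,"y": 0.0,"z": 0.0,"turn": 0.0,"jaw": 3.4},
  {"x": 0.0,"y": 0.0,"z": 0.0,"turn": 0.0,"jaw": 3.4},
  {"x": 0.0,"y": 0.0,"z": 0.0,"turn": 0.0,"jaw": 3.4},
  {"x": 0.0,"y": 0.0,"z": 0.0,"turn": 0.0,"jaw": 3.4},
], squeeze=25)

```text
t: 8.95
tool_pos: [0.584, 0.2915, -0.0208]
tool_rot: [-0.231, -2.107, 2.106]
contact_force: [0.1, 0.0, 1.0]
opening: 0.0389
```

Run:
```python
from h import *
st()
w=eyes.get_image("wrist");cv2.imwrite("pics/w10.png",w["img"][:,:,::-1])
s=eyes.get_image("scene");cv2.imwrite("pics/s10.png",cv2.resize(s["img"][190:250,370:450],(800,600),interpolation=2)[:,:,::-1])
st()
```

```text
t 8.95 tcp [ 0.584   0.2915 -0.0208] jaw -102.48 op 0.0389 F [0.1 0.  1. ] q6 [0.35 0.35 1.69 0.   1.11 2.14]
t 9.05 tcp [ 0.584   0.2915 -0.0208] jaw -102.48 op 0.0388 F [0.1 0.4 0.2] q6 [0.35 0.35 1.69 0.   1.11 2.14]
```

View pics/s10.png

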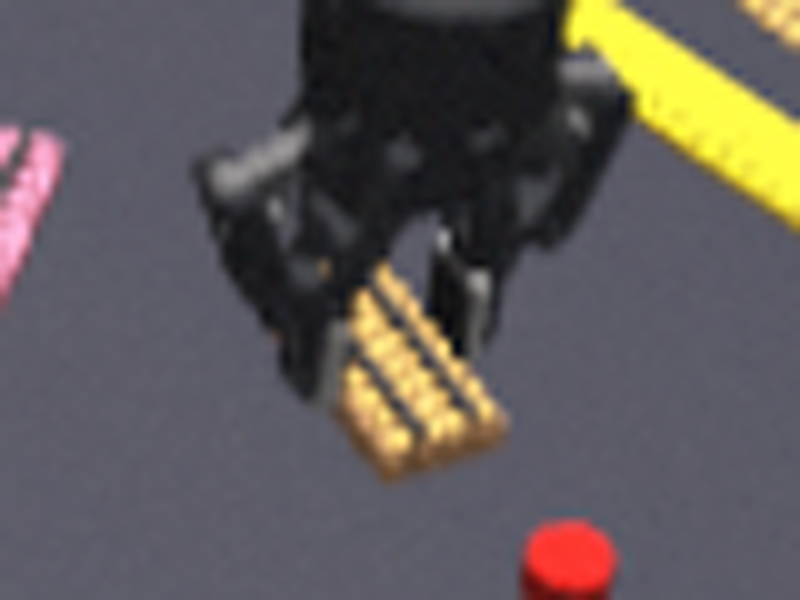

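View pics/w10.png

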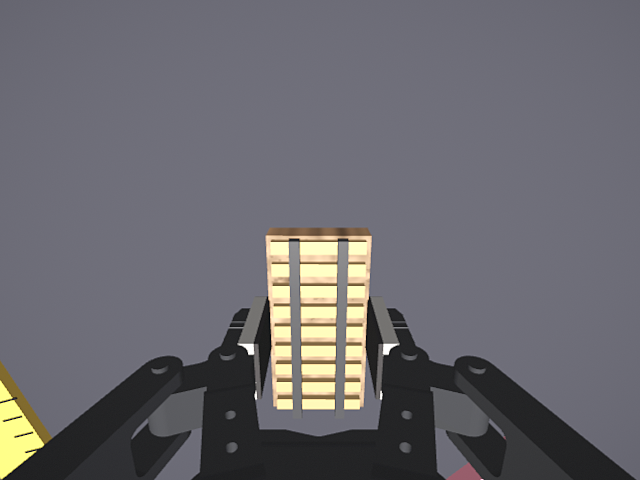

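Emit:
play_rows([
  {"x": 0.0,"y": 0.0,"z": 0.5,"turn": 0.0,"jaw": 3.4},
  {"x": 0.0,"y": 0.0,"z": 1.0,"turn": 0.0,"jaw": 3.4},
  {"x": 0.0,"y": 0.0,"z": 2.5,"turn": 0.0,"jaw": 3.4},
  {"x": 0.0,"y": 0.0,"z": 3.5,"turn": 0.0,"jaw": 3.4},
  {"x": 0.0,"y": 0.0,"z": 3.5,"turn": 0.0,"jaw": 3.4},
  {"x": 0.0,"y": 0.0,"z": 3.5,"turn": 0.0,"jaw": 3.4},
  {"x": 0.0,"y": 0.0,"z": 3.5,"turn": 0.0,"jaw": 3.4},
  {"x": 0.0,"y": 0.0,"z": 2.0,"turn": 0.0,"jaw": 3.4},
])

```text
t: 9.72
tool_pos: [0.5855, 0.2921, 0.1854]
tool_rot: [-0.238, -2.113, 2.106]
contact_force: [0.6, 0.9, 0.1]
opening: 0.039
```

Run:
```python
from h import *
st()
w=eyes.get_image("wrist");cv2.imwrite("pics/w11.png",w["img"][:,:,::-1])
```

```text
t 9.7167 tcp [0.5855 0.2921 0.1854] jaw -102.48 op 0.039 F [0.6 0.9 0.1] q6 [0.35 0.13 1.57 0.   1.44 2.14]
```

View pics/w11.png

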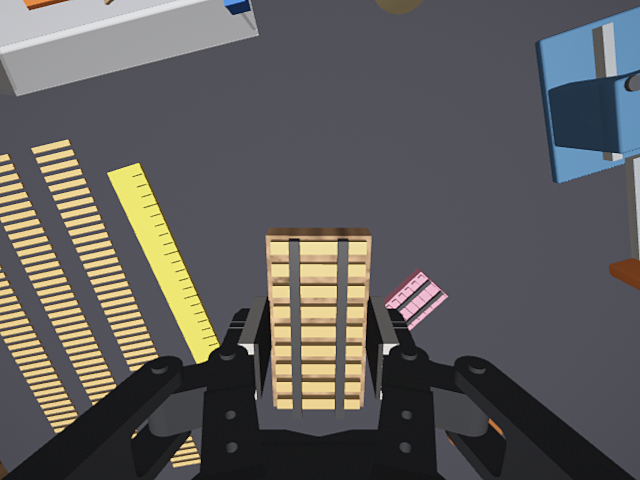

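Emit:
play_rows([
  {"x": -1.0,"y": -2.4,"z": 0.0,"turn": 2.2,"jaw": 3.4},
  {"x": -1.0,"y": -2.4,"z": 0.0,"turn": 2.2,"jaw": 3.4},
  {"x": -1.0,"y": -2.4,"z": 0.0,"turn": 2.2,"jaw": 3.4},
  {"x": -1.0,"y": -2.4,"z": 0.0,"turn": 2.2,"jaw": 3.4},
  {"x": -1.0,"y": -2.4,"z": 0.0,"turn": 2.2,"jaw": 3.4},
  {"x": -1.0,"y": -2.4,"z": 0.0,"turn": 2.2,"jaw": 3.4},
  {"x": -1.0,"y": -2.4,"z": 0.0,"turn": 2.2,"jaw": 3.4},
  {"x": -1.0,"y": -2.2,"z": 0.0,"turn": 2.2,"jaw": 3.4},
])

```text
t: 10.43
tool_pos: [0.5029, 0.1002, 0.179]
tool_rot: [-0.099, 2.174, -2.175]
contact_force: [0.7, -1.0, -1.5]
opening: 0.0392
```

Emit:
play_rows([
  {"x": 0.0,"y": 0.0,"z": 0.0,"turn": 0.0,"jaw": 3.4},
  {"x": 0.0,"y": 0.0,"z": 0.0,"turn": 0.0,"jaw": 3.4},
  {"x": 0.0,"y": 0.0,"z": 0.0,"turn": 0.0,"jaw": 3.4},
])

```text
t: 10.68
tool_pos: [0.504, 0.1018, 0.1792]
tool_rot: [-0.096, 2.176, -2.175]
contact_force: [0.2, 0.2, -0.7]
opening: 0.039
```

Run:
```python
from h import *
st()
w=eyes.get_image("wrist");cv2.imwrite("pics/w12.png",w["img"][:,:,::-1])
for q in ("tray_bed","drawer_front","press","cam_pivot","lever_grip"):
    print(q,[(np.round(a["point"],1),round(a["score"],2)) for a in pinpoint("wrist",q)[:3]])
```

```text
t 10.6833 tcp [0.504  0.1018 0.1792] jaw -84.92 op 0.039 F [ 0.2  0.2 -0.7] q6 [ 0.05 -0.2   1.9   0.    1.44  1.54]
tray_bed [(array([454.8, 200.4]), 0.61)]
drawer_front [(array([457.7, 272.1]), 0.97)]
press [(array([462.8,  76.2]), 0.85)]
cam_pivot [(array([554.4,  48.3]), 0.96), (array([462.8,  74.8]), 0.22)]
lever_grip []
```

View pics/w12.png

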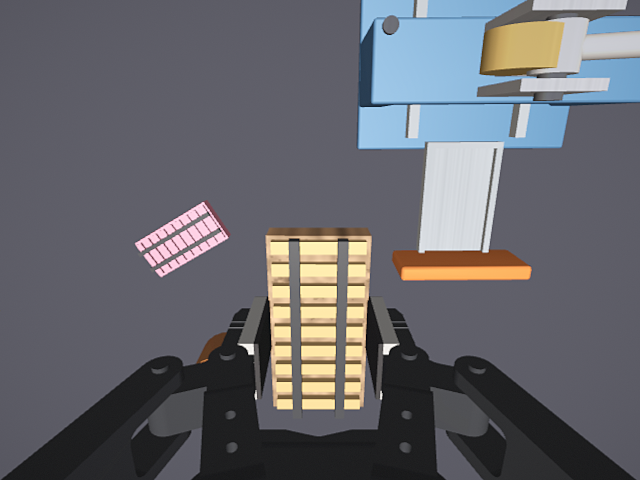

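Run:
```python
from h import *
w=eyes.get_image("wrist");o=st();cz=w["cam_to_world"][2,3];print(cz-o["tool_pos"][2])
P=np.array([onz(w,q,cz-.137)[:2] for q in [(267,236),(371,236),(362,408),(275,408)]]);print("panel",P.round(4).tolist(),P.mean(0),P.mean(0)-o["tool_pos"][:2])
im=w["img"]
crop=cv2.resize(im[130:290,350:570],(800,582),interpolation=2);cv2.imwrite("pics/w13.png",crop[:,:,::-1])
B=[onz(w,q,.010) for q in [(358,149),(566,148)]];print("base front",np.round(B,4).tolist(),np.linalg.norm(B[0]-B[1]))
```

```text
t 11.0333 tcp [0.5039 0.1019 0.1788] jaw -84.84 op 0.039 F [ 0.7 -0.4 -0.3] q6 [ 0.05 -0.2   1.9   0.    1.44  1.54]
0.16571117788775858
panel [[0.5389, 0.1245], [0.5426, 0.0844], [0.4603, 0.0773], [0.4567, 0.1169]] [0.49960728 0.10075415] [-0.00429634 -0.00117888]
base front [[0.5606, 0.0713, 0.01], [0.5779, -0.1102, 0.01]] 0.18235466078771237
```

View pics/w13.png

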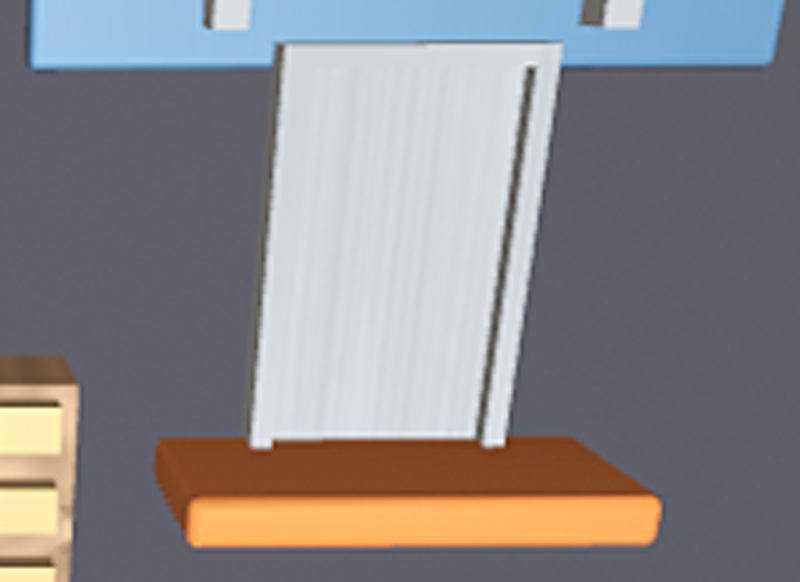

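Run:
```python
from h import *
w=eyes.get_image("wrist");o=st();f=lambda p,z:onz(w,(350+p[0]/3.636,130+p[1]/3.636),z)[:2]
a=np.radians(5.2);ux=np.array([np.cos(a),np.sin(a)]);uy=np.array([-np.sin(a),np.cos(a)])
L=[f((284,44),.022),f((562,44),.022),f((251,444),.022),f((506,444),.022)]
for p in L: print("lip",p.round(4),p@ux,p@uy)
F=[f((187,546),.057),f((656,546),.057),f((192,497),.057),f((660,497),.057)]
for p in F: print("front",p.round(4),p@ux,p@uy)
print("yaw lips",[np.degrees(np.arctan2(*(q-p)[::-1])) for p,q in ((L[2],L[0]),(L[3],L[1]))], "front edges",[np.degrees(np.arctan2(-(q-p)[0]*-1,-(q-p)[1])) for p,q in ((F[0],F[1]),(F[2],F[3]))])
B=[onz(w,q,.010)[:2] for q in [(358,149),(566,148)]]
print("base",[(p@ux,p@uy) for p in B])
fx=np.mean([L[2]@ux,L[3]@ux])+.047; fx2=np.mean([F[0]@ux,F[1]@ux])+.060
cy=[np.mean([(L[0]+L[1])@uy/2,(L[2]+L[3])@uy/2]),np.mean([p@uy for p in F])]
print(fx,fx2,cy); c=ux*(fx+fx2)/2+uy*cy[0]; print("tray",c)
```

```text
t 11.0833 tcp [0.5039 0.1018 0.1788] jaw -84.84 op 0.039 F [-0.1 -0.  -0.3] q6 [ 0.05 -0.2   1.9  -0.    1.44  1.54]
lip [0.5724 0.0145] 0.5713129745474581 -0.03739514892120361
lip [ 0.5782 -0.0495] 0.5712838381294437 -0.10171612194231744
lip [0.4742 0.0048] 0.47271112336475507 -0.03816320557203267
lip [ 0.4801 -0.0598] 0.47267907798868847 -0.10302856355188177
front [0.4599 0.0265] 0.46036943761258164 -0.015292007182018627
front [ 0.4697 -0.0822] 0.4603142400345842 -0.12441363718027712
front [0.4721 0.0273] 0.4726776725729912 -0.015575758072042983
front [ 0.4818 -0.0798] 0.4726238905937308 -0.1231207842179195
yaw lips [np.float64(5.6462950135417955), np.float64(5.962568914622366)] front edges [np.float64(5.171017771738673), np.float64(5.171347069417943)]
base [(np.float64(0.5647077953532873), np.float64(0.02013258258392385)), (np.float64(0.5654793420615449), np.float64(-0.16221640952941627))]
0.5196951006767218 0.520341838823583 [np.float64(-0.07007575999685886), np.float64(-0.06960054666306456)]
tray [ 0.52422943 -0.02265674]
```

Emit:
play_rows([
  {"x": 0.5,"y": -2.5,"z": 0.0,"turn": 0.0,"jaw": 3.4},
  {"x": 0.5,"y": -2.5,"z": 0.0,"turn": 0.0,"jaw": 3.4},
  {"x": 0.5,"y": -2.5,"z": 0.0,"turn": 0.0,"jaw": 3.4},
  {"x": 0.5,"y": -2.5,"z": -1.5,"turn": 0.0,"jaw": 3.4},
  {"x": 0.4,"y": -2.3,"z": -2.5,"turn": 0.0,"jaw": 3.4},
  {"x": 0.0,"y": 0.0,"z": -3.5,"turn": 0.0,"jaw": 3.4},
  {"x": 0.0,"y": 0.0,"z": -3.0,"turn": 0.0,"jaw": 3.4},
  {"x": 0.0,"y": 0.0,"z": -1.0,"turn": 0.0,"jaw": 3.4},
])

```text
t: 11.75
tool_pos: [0.5242, -0.0213, 0.0586]
tool_rot: [-0.106, 2.182, -2.178]
contact_force: [-1.3, 0.2, -1.5]
opening: 0.0392
```

Emit:
play_rows([
  {"x": 0.0,"y": 0.0,"z": 0.0,"turn": 0.0,"jaw": 3.4},
  {"x": 0.0,"y": 0.0,"z": 0.0,"turn": 0.0,"jaw": 3.4},
  {"x": 0.0,"y": 0.0,"z": 0.0,"turn": 0.0,"jaw": 3.4},
])

```text
t: 12.0
tool_pos: [0.5296, -0.0215, 0.0663]
tool_rot: [-0.094, 2.173, -2.174]
contact_force: [-0.8, 0.5, -0.4]
opening: 0.0392
```

Run:
```python
from h import *
st()
w=eyes.get_image("wrist");cv2.imwrite("pics/w14.png",w["img"][:,:,::-1])
s=eyes.get_image("scene");cv2.imwrite("pics/s14.png",cv2.resize(s["img"][195:315,260:420],(800,600),interpolation=2)[:,:,::-1])
s=eyes.get_image("side");cv2.imwrite("pics/t14.png",cv2.resize(s["img"][180:300,240:400],(800,600),interpolation=2)[:,:,::-1])
```

```text
t 12.0 tcp [ 0.5296 -0.0215  0.0663] jaw -84.85 op 0.0392 F [-0.8  0.5 -0.4] q6 [-0.18 -0.04  1.96  0.    1.22  1.3 ]
```

View pics/w14.png

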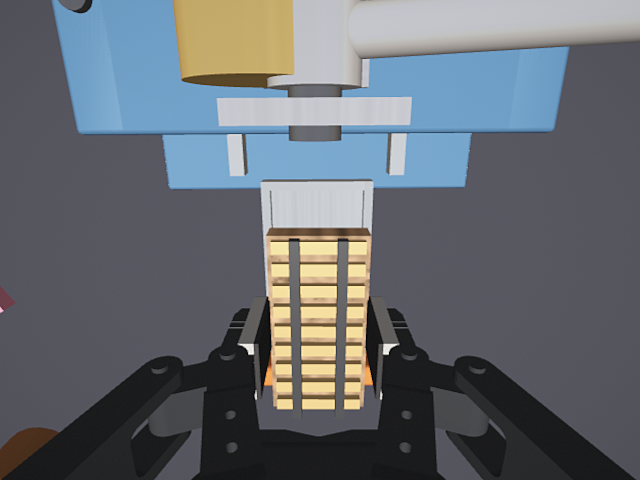

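View pics/t14.png

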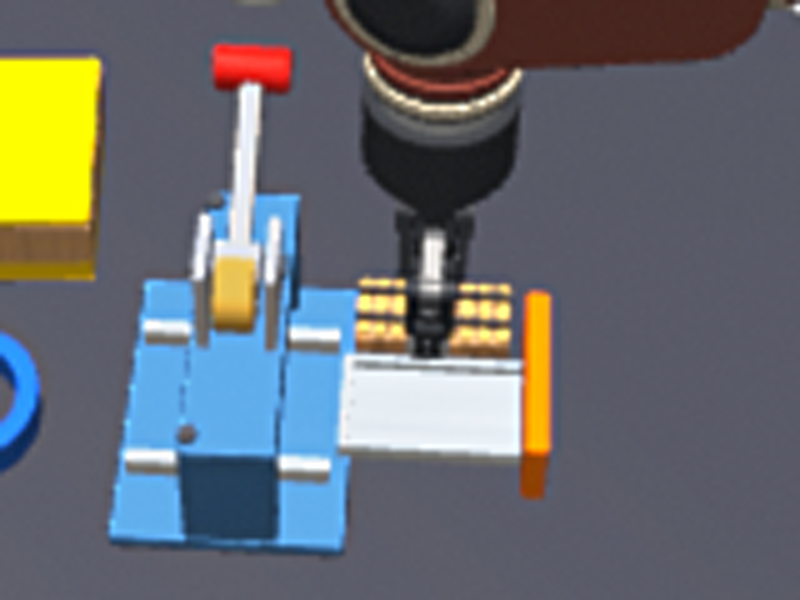

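View pics/s14.png

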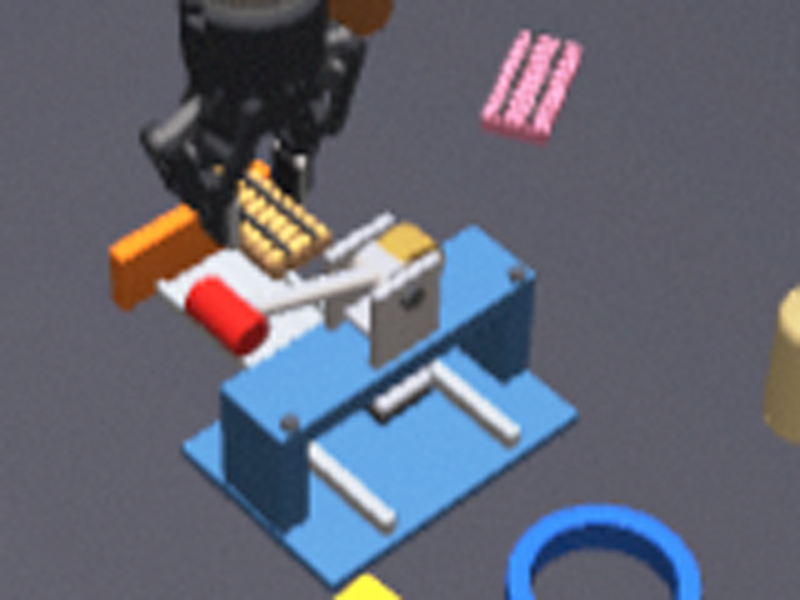

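Emit:
play_rows([
  {"x": -0.2,"y": 0.0,"z": -2.0,"turn": 0.0,"jaw": 3.4},
  {"x": 0.0,"y": 0.0,"z": -2.0,"turn": 0.0,"jaw": 3.4},
  {"x": 0.0,"y": 0.0,"z": -1.5,"turn": 0.0,"jaw": 3.4},
  {"x": 0.0,"y": 0.0,"z": 0.0,"turn": 0.0,"jaw": 3.4},
  {"x": 0.0,"y": 0.0,"z": 0.0,"turn": 0.0,"jaw": 3.4},
  {"x": 0.0,"y": 0.0,"z": 0.0,"turn": 0.0,"jaw": 3.4},
  {"x": 0.0,"y": 0.0,"z": 0.0,"turn": 0.0,"jaw": 3.4},
])

```text
t: 12.73
tool_pos: [0.5274, -0.0218, 0.0109]
tool_rot: [-0.094, 2.173, -2.175]
contact_force: [-0.2, -0.3, -0.5]
opening: 0.0393
```

Run:
```python
from h import *
st()
w=eyes.get_image("wrist");cv2.imwrite("pics/w15.png",w["img"][:,:,::-1])
s=eyes.get_image("scene");cv2.imwrite("pics/s15.png",cv2.resize(s["img"][215:290,265:365],(800,600),interpolation=2)[:,:,::-1])
s=eyes.get_image("side");cv2.imwrite("pics/t15.png",cv2.resize(s["img"][210:285,280:380],(800,600),interpolation=2)[:,:,::-1])
st()
```

```text
t 12.7333 tcp [ 0.5274 -0.0218  0.0109] jaw -84.87 op 0.0393 F [-0.2 -0.3 -0.5] q6 [-0.18  0.03  1.99  0.    1.12  1.3 ]
t 12.8833 tcp [ 0.5268 -0.0217  0.0102] jaw -84.88 op 0.0391 F [-0.1 -0.5 -1.5] q6 [-0.18  0.03  1.99 -0.    1.12  1.3 ]
```

View pics/w15.png

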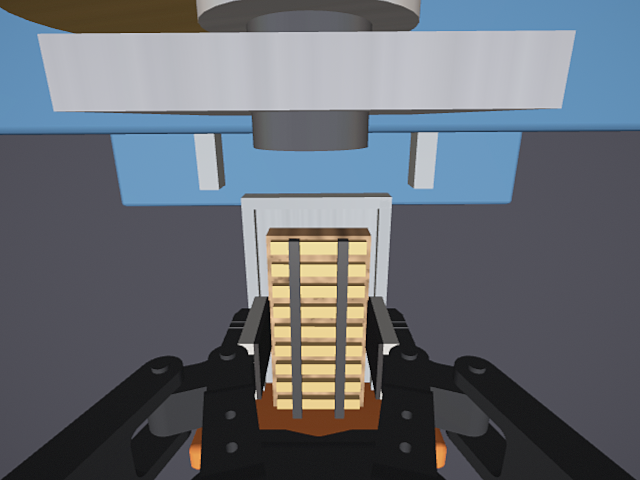

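View pics/t15.png

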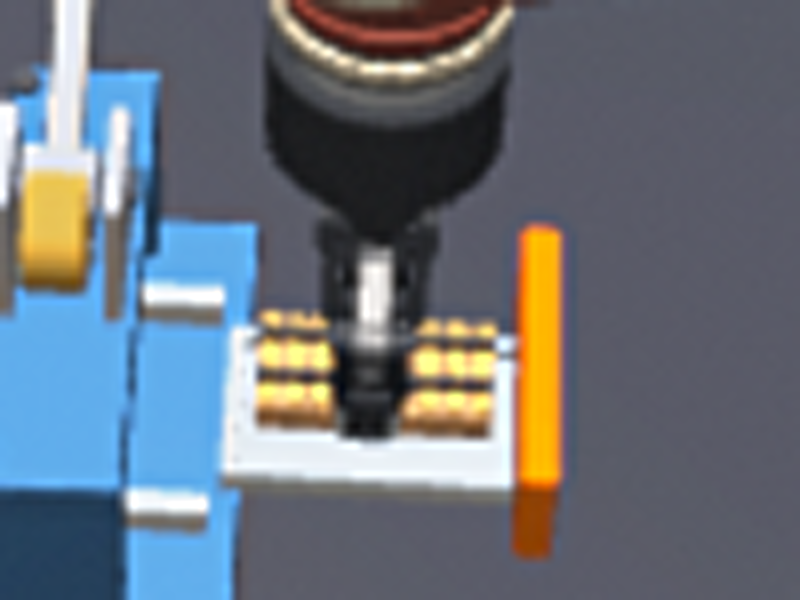

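View pics/s15.png

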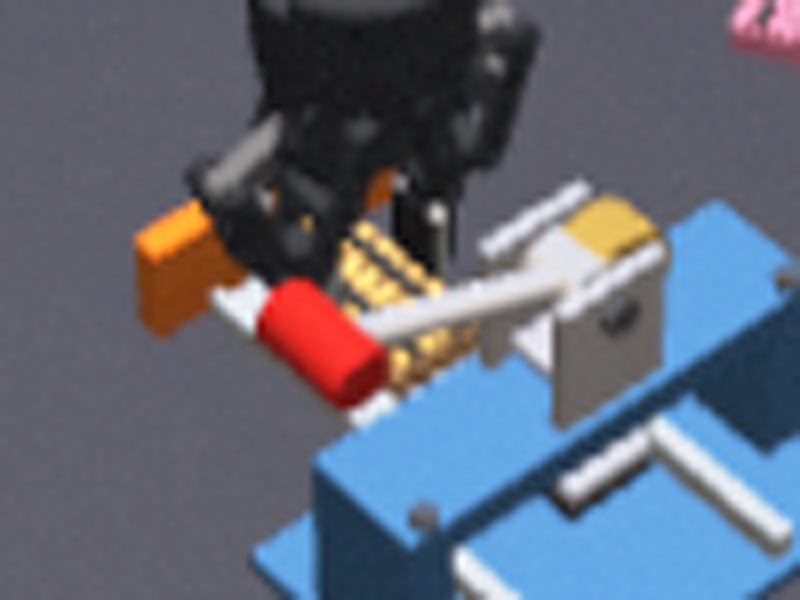

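Emit:
play_rows([
  {"x": 0.0,"y": 0.0,"z": -0.5,"turn": 0.0,"jaw": 3.4},
  {"x": 0.0,"y": 0.0,"z": -0.5,"turn": 0.0,"jaw": 3.4},
  {"x": 0.0,"y": 0.0,"z": 0.0,"turn": 0.0,"jaw": 3.4},
  {"x": 0.0,"y": 0.0,"z": 0.0,"turn": 0.0,"jaw": 3.4},
  {"x": 0.0,"y": 0.0,"z": 0.0,"turn": 0.0,"jaw": 3.4},
  {"x": 0.0,"y": 0.0,"z": 0.0,"turn": 0.0,"jaw": 3.4},
])

```text
t: 13.38
tool_pos: [0.5258, -0.0216, -0.0011]
tool_rot: [-0.097, 2.176, -2.176]
contact_force: [0.4, 0.9, -0.7]
opening: 0.0391
```

Run:
```python
from h import *
st()
w=eyes.get_image("wrist");cv2.imwrite("pics/w16.png",w["img"][:,:,::-1])
s=eyes.get_image("side");cv2.imwrite("pics/t16.png",cv2.resize(s["img"][210:285,280:380],(800,600),interpolation=2)[:,:,::-1])
st()
```

```text
t 13.3833 tcp [ 0.5258 -0.0216 -0.0011] jaw -84.88 op 0.0391 F [ 0.4  0.9 -0.7] q6 [-0.18  0.05  1.99 -0.    1.1   1.3 ]
t 13.4833 tcp [ 0.526  -0.0216 -0.001 ] jaw -84.88 op 0.039 F [-0.8 -0.4 -1.2] q6 [-0.18  0.05  1.99 -0.    1.1   1.3 ]
```

View pics/w16.png

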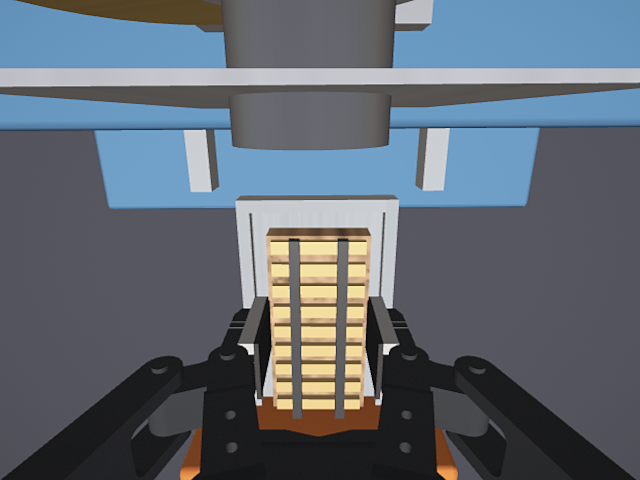

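View pics/t16.png

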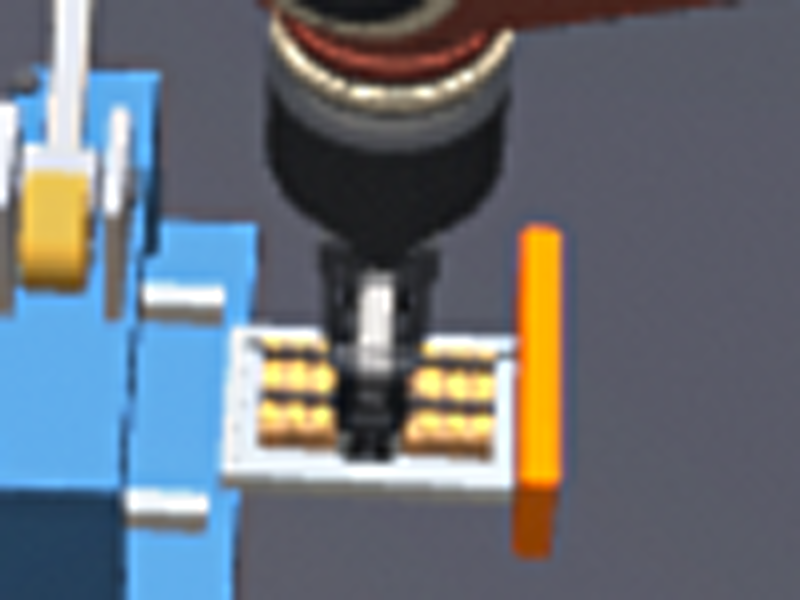

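Emit:
play_rows([
  {"x": 0.0,"y": 0.0,"z": -0.2,"turn": 0.0,"jaw": 3.4},
  {"x": 0.0,"y": 0.0,"z": 0.0,"turn": 0.0,"jaw": 3.4},
  {"x": 0.0,"y": 0.0,"z": 0.0,"turn": 0.0,"jaw": 3.4},
  {"x": 0.0,"y": 0.0,"z": 0.0,"turn": 0.0,"jaw": 3.4},
])

```text
t: 13.82
tool_pos: [0.5258, -0.0216, -0.0031]
tool_rot: [-0.097, 2.176, -2.176]
contact_force: [0.5, -0.2, -1.8]
opening: 0.0391
```

Run:
```python
from h import *
import time
st()
```

```text
t 13.8167 tcp [ 0.5258 -0.0216 -0.0031] jaw -84.88 op 0.0391 F [ 0.5 -0.2 -1.8] q6 [-0.18  0.05  1.99  0.    1.1   1.3 ]
```

Emit:
play_rows([
  {"x": 0.0,"y": 0.0,"z": 0.0,"turn": 0.0,"jaw": 4.4},
  {"x": 0.0,"y": 0.0,"z": 0.0,"turn": 0.0,"jaw": 5.0},
  {"x": 0.0,"y": 0.0,"z": 0.0,"turn": 0.0,"jaw": 6.0},
  {"x": 0.0,"y": 0.0,"z": 0.0,"turn": 0.0,"jaw": 6.0},
  {"x": 0.0,"y": 0.0,"z": 0.0,"turn": 0.0,"jaw": 6.0},
  {"x": 0.0,"y": 0.0,"z": 0.0,"turn": 0.0,"jaw": 6.0},
])

```text
t: 14.32
tool_pos: [0.5259, -0.0216, -0.003]
tool_rot: [-0.097, 2.176, -2.176]
contact_force: [-0.7, 0.2, -0.4]
opening: 0.0601
```

Run:
```python
from h import *
st()
w=eyes.get_image("wrist");cv2.imwrite("pics/w17.png",w["img"][:,:,::-1])
```

```text
t 14.3167 tcp [ 0.5259 -0.0216 -0.003 ] jaw -84.88 op 0.0601 F [-0.7  0.2 -0.4] q6 [-0.18  0.05  1.99 -0.    1.1   1.3 ]
```

View pics/w17.png

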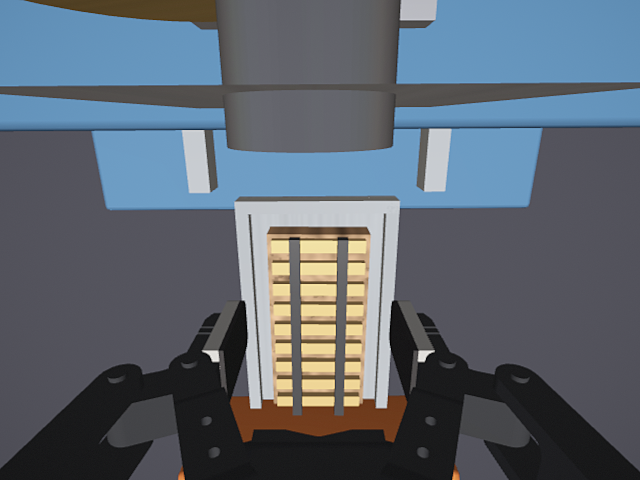

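Emit:
play_rows([
  {"x": 0.0,"y": 0.0,"z": 1.0,"turn": 0.0,"jaw": 6.0},
  {"x": 0.0,"y": 0.0,"z": 2.5,"turn": 0.0,"jaw": 6.0},
  {"x": 0.0,"y": 0.0,"z": 3.5,"turn": 0.0,"jaw": 6.0},
  {"x": 0.0,"y": 0.0,"z": 3.5,"turn": 0.0,"jaw": 6.0},
  {"x": 0.0,"y": 0.0,"z": 3.5,"turn": 0.0,"jaw": 6.0},
  {"x": -1.0,"y": 0.0,"z": 1.0,"turn": 0.0,"jaw": 6.0},
  {"x": -2.5,"y": 0.0,"z": 0.0,"turn": 0.0,"jaw": 6.0},
  {"x": -2.5,"y": 0.0,"z": 0.0,"turn": 0.0,"jaw": 6.0},
])

```text
t: 15.03
tool_pos: [0.4666, -0.0218, 0.1497]
tool_rot: [-0.093, 2.173, -2.175]
contact_force: [-0.8, 0.1, 0.6]
opening: 0.06
```

Run:
```python
from h import *
st()
w=eyes.get_image("wrist");cv2.imwrite("pics/w18.png",w["img"][:,:,::-1])
s=eyes.get_image("side");cv2.imwrite("pics/t18.png",cv2.resize(s["img"][210:285,280:380],(800,600),interpolation=2)[:,:,::-1])
st()
```

```text
t 15.0333 tcp [ 0.4666 -0.0218  0.1497] jaw -84.86 op 0.06 F [-0.8  0.1  0.6] q6 [-0.21 -0.3   2.03  0.    1.41  1.27]
t 15.1333 tcp [ 0.4635 -0.0213  0.1472] jaw -84.89 op 0.0594 F [0.3 0.2 0.3] q6 [-0.21 -0.3   2.04 -0.    1.41  1.28]
```

View pics/w18.png

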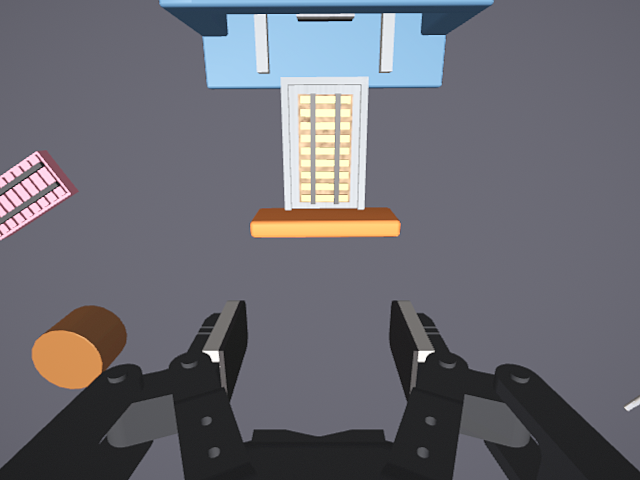

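Emit:
play_rows([
  {"x": -1.0,"y": -0.2,"z": 0.0,"turn": 7.0,"jaw": 0.0},
  {"x": -1.0,"y": -0.2,"z": 0.0,"turn": 7.0,"jaw": 0.0},
  {"x": -1.0,"y": -0.2,"z": 0.0,"turn": 7.0,"jaw": 0.0},
  {"x": -1.0,"y": -0.2,"z": 0.0,"turn": 7.0,"jaw": 0.0},
  {"x": -0.5,"y": -0.2,"z": 0.0,"turn": 7.0,"jaw": 0.0},
  {"x": 0.0,"y": 0.0,"z": 0.0,"turn": 7.0,"jaw": 0.0},
  {"x": 0.0,"y": 0.0,"z": 0.0,"turn": 7.0,"jaw": 0.0},
  {"x": 0.0,"y": 0.0,"z": 0.0,"turn": 7.0,"jaw": 0.0},
])

```text
t: 15.8
tool_pos: [0.4213, -0.0317, 0.1476]
tool_rot: [-0.93, 1.565, -1.566]
contact_force: [-0.5, 0.0, 0.4]
opening: -0.0001
```

Emit:
play_rows([
  {"x": 0.0,"y": 0.0,"z": 0.0,"turn": 7.0,"jaw": 0.0},
  {"x": 0.0,"y": 0.0,"z": 0.0,"turn": 7.0,"jaw": 0.0},
  {"x": 0.0,"y": 0.0,"z": -2.0,"turn": 7.0,"jaw": 0.0},
  {"x": 0.0,"y": 0.0,"z": -2.0,"turn": 7.0,"jaw": 0.0},
  {"x": 0.0,"y": 0.0,"z": -2.0,"turn": 6.0,"jaw": 0.0},
  {"x": 0.0,"y": 0.0,"z": 0.0,"turn": 0.0,"jaw": 0.0},
  {"x": 0.0,"y": 0.0,"z": 0.0,"turn": 0.0,"jaw": 0.0},
])

```text
t: 16.38
tool_pos: [0.4203, -0.0314, 0.0865]
tool_rot: [-1.25, 1.147, -1.144]
contact_force: [0.4, -0.2, 0.7]
opening: 0.0003
```

Run:
```python
from h import *
st()
w=eyes.get_image("wrist");cv2.imwrite("pics/w19.png",w["img"][:,:,::-1])
s=eyes.get_image("side");cv2.imwrite("pics/t19.png",cv2.resize(s["img"][180:300,270:430],(800,600),interpolation=2)[:,:,::-1])
s=eyes.get_image("scene");cv2.imwrite("pics/s19.png",cv2.resize(s["img"][170:290,240:400],(800,600),interpolation=2)[:,:,::-1])
st()
```

```text
t 16.3833 tcp [ 0.4203 -0.0314  0.0865] jaw 4.96 op 0.0003 F [ 0.4 -0.2  0.7] q6 [-0.25 -0.36  2.19 -0.    1.32 -0.34]
t 16.5333 tcp [ 0.4222 -0.0319  0.0888] jaw 5.03 op -0.0002 F [ 0.3 -0.4  0. ] q6 [-0.25 -0.36  2.18  0.    1.32 -0.34]
```

View pics/t19.png

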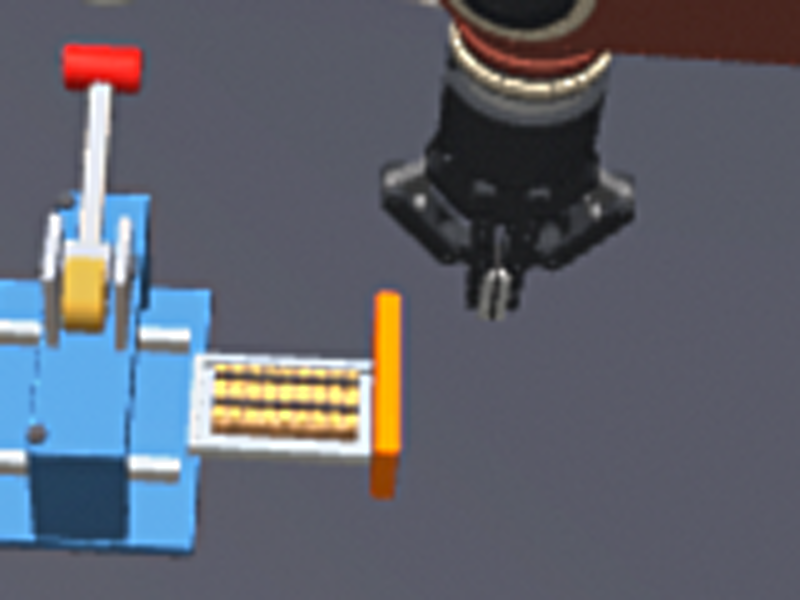

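View pics/s19.png

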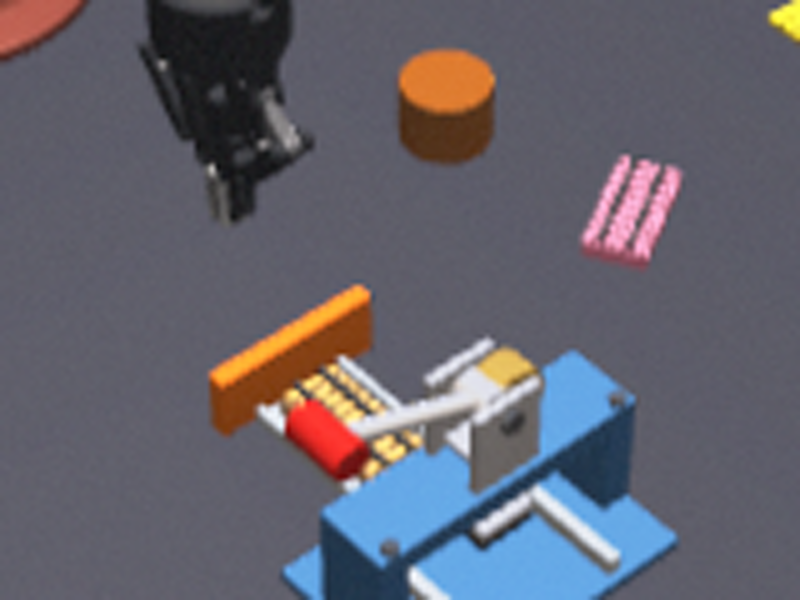

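Emit:
play_rows([
  {"x": 0.0,"y": 0.0,"z": 0.0,"turn": 7.0,"jaw": 0.0},
  {"x": 0.0,"y": 0.0,"z": 0.0,"turn": 7.0,"jaw": 0.0},
  {"x": 0.0,"y": 0.0,"z": 0.0,"turn": 7.0,"jaw": 0.0},
  {"x": 0.0,"y": 0.0,"z": 0.0,"turn": 7.0,"jaw": 0.0},
  {"x": 0.0,"y": 0.0,"z": 0.0,"turn": 7.0,"jaw": 0.0},
  {"x": 0.0,"y": 0.0,"z": 0.0,"turn": 7.0,"jaw": 0.0},
  {"x": 0.0,"y": 0.0,"z": 0.0,"turn": 7.0,"jaw": 0.0},
  {"x": 0.0,"y": 0.0,"z": 0.0,"turn": 7.0,"jaw": 0.0},
])

```text
t: 17.2
tool_pos: [0.422, -0.0318, 0.0887]
tool_rot: [-1.535, 0.389, -0.394]
contact_force: [1.1, -0.6, -0.2]
opening: 0.0002
```

Emit:
play_rows([
  {"x": 0.0,"y": 0.0,"z": 0.0,"turn": 7.0,"jaw": 0.0},
  {"x": 0.0,"y": 0.0,"z": 0.0,"turn": 7.0,"jaw": 0.0},
  {"x": 0.0,"y": 0.0,"z": -2.5,"turn": 7.0,"jaw": 0.0},
  {"x": 0.0,"y": 0.0,"z": -2.5,"turn": 7.0,"jaw": 0.0},
  {"x": 0.0,"y": 0.0,"z": -2.5,"turn": 6.0,"jaw": 0.0},
  {"x": 0.0,"y": 0.0,"z": 0.0,"turn": 0.0,"jaw": 0.0},
  {"x": 0.0,"y": 0.0,"z": 0.0,"turn": 0.0,"jaw": 0.0},
])

```text
t: 17.78
tool_pos: [0.4206, -0.0315, 0.0121]
tool_rot: [-1.569, -0.066, 0.068]
contact_force: [0.4, -0.2, -0.3]
opening: 0.0
```

Run:
```python
from h import *
st()
s=eyes.get_image("side");cv2.imwrite("pics/t20.png",cv2.resize(s["img"][180:300,270:430],(800,600),interpolation=2)[:,:,::-1])
st()
```

```text
t 17.7833 tcp [ 0.4206 -0.0315  0.0121] jaw 94.92 op 0.0 F [ 0.4 -0.2 -0.3] q6 [-0.25 -0.24  2.23  0.    1.15 -1.91]
t 17.8333 tcp [ 0.4219 -0.0318  0.0134] jaw 94.94 op -0.0002 F [ 0.3  0.1 -0.3] q6 [-0.25 -0.24  2.23  0.    1.15 -1.91]
```

View pics/t20.png

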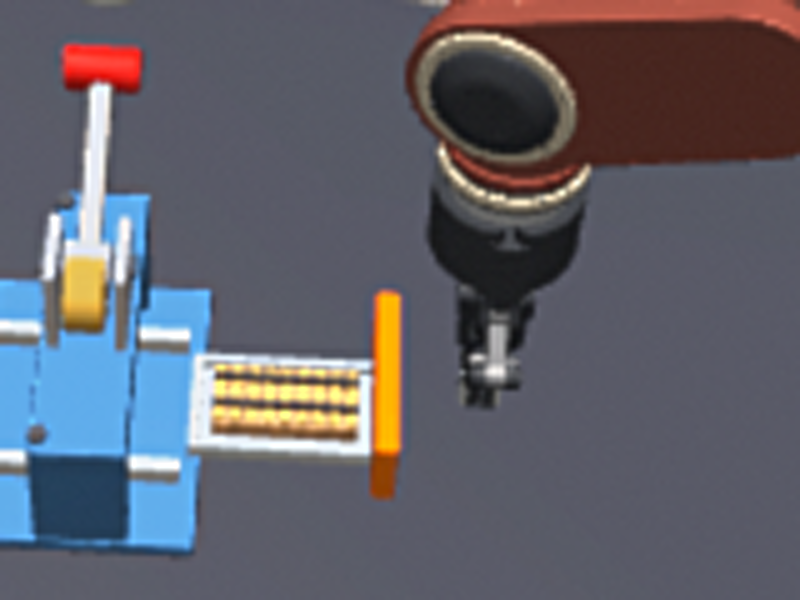

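Emit:
play_rows([
  {"x": 1.5,"y": 0.14,"z": 0.0,"turn": 0.0,"jaw": 0.0},
  {"x": 1.0,"y": 0.09,"z": 0.0,"turn": 0.0,"jaw": 0.0},
  {"x": 0.6,"y": 0.05,"z": 0.0,"turn": 0.0,"jaw": 0.0},
  {"x": 0.7,"y": 0.06,"z": 0.0,"turn": 0.0,"jaw": 0.0},
  {"x": 1.0,"y": 0.09,"z": 0.0,"turn": 0.0,"jaw": 0.0},
  {"x": 1.0,"y": 0.09,"z": 0.0,"turn": 0.0,"jaw": 0.0},
  {"x": 1.0,"y": 0.09,"z": 0.0,"turn": 0.0,"jaw": 0.0},
  {"x": 1.0,"y": 0.09,"z": 0.0,"turn": 0.0,"jaw": 0.0},
])

```text
t: 18.5
tool_pos: [0.4999, -0.0246, 0.0127]
tool_rot: [-1.57, -0.07, 0.069]
contact_force: [-1.6, -0.7, 1.5]
opening: -0.0003
```

Emit:
play_rows([
  {"x": 1.0,"y": 0.09,"z": 0.0,"turn": 0.0,"jaw": 0.0},
  {"x": 1.0,"y": 0.09,"z": 0.0,"turn": 0.0,"jaw": 0.0},
  {"x": 1.0,"y": 0.09,"z": 0.0,"turn": 0.0,"jaw": 0.0},
  {"x": 0.8,"y": 0.07,"z": 0.0,"turn": 0.0,"jaw": 0.0},
  {"x": 0.6,"y": 0.05,"z": 0.0,"turn": 0.0,"jaw": 0.0},
  {"x": 0.4,"y": 0.04,"z": 0.0,"turn": 0.0,"jaw": 0.0},
  {"x": 0.0,"y": 0.0,"z": 0.0,"turn": 0.0,"jaw": 0.0},
  {"x": 0.0,"y": 0.0,"z": 0.0,"turn": 0.0,"jaw": 0.0},
])

```text
t: 19.17
tool_pos: [0.547, -0.0203, 0.0119]
tool_rot: [-1.57, -0.07, 0.07]
contact_force: [-0.3, -0.9, -0.5]
opening: -0.0003
```

Run:
```python
from h import *
st()
s=eyes.get_image("side");cv2.imwrite("pics/t21.png",cv2.resize(s["img"][180:300,230:390],(800,600),interpolation=2)[:,:,::-1])
s=eyes.get_image("scene");cv2.imwrite("pics/s21.png",cv2.resize(s["img"][195:315,260:420],(800,600),interpolation=2)[:,:,::-1])
st()
```

```text
t 19.1667 tcp [ 0.547  -0.0203  0.0119] jaw 95.12 op -0.0003 F [-0.3 -0.9 -0.5] q6 [-0.17  0.08  1.94 -0.    1.13 -1.83]
t 19.2667 tcp [ 0.5467 -0.0203  0.0119] jaw 95.11 op -0.0002 F [-0.8  0.6  0.7] q6 [-0.17  0.08  1.94 -0.    1.13 -1.83]
```

View pics/t21.png

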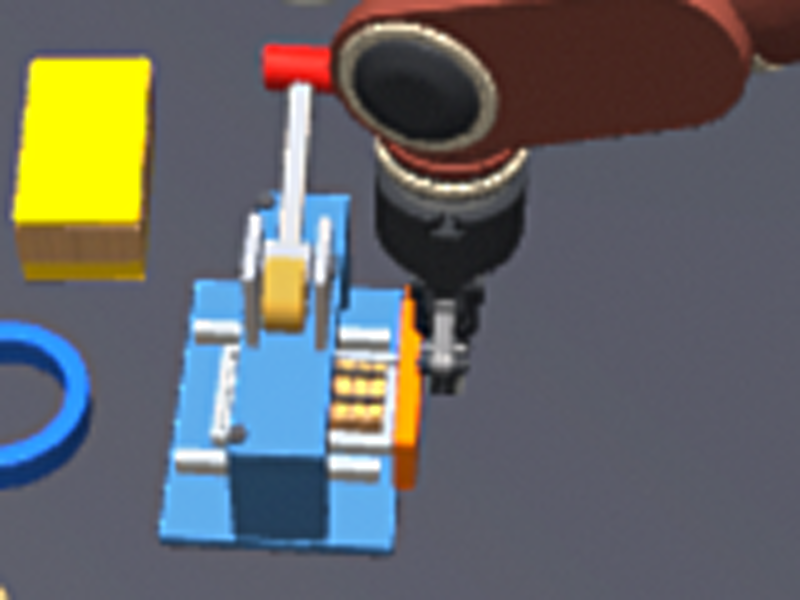

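View pics/s21.png

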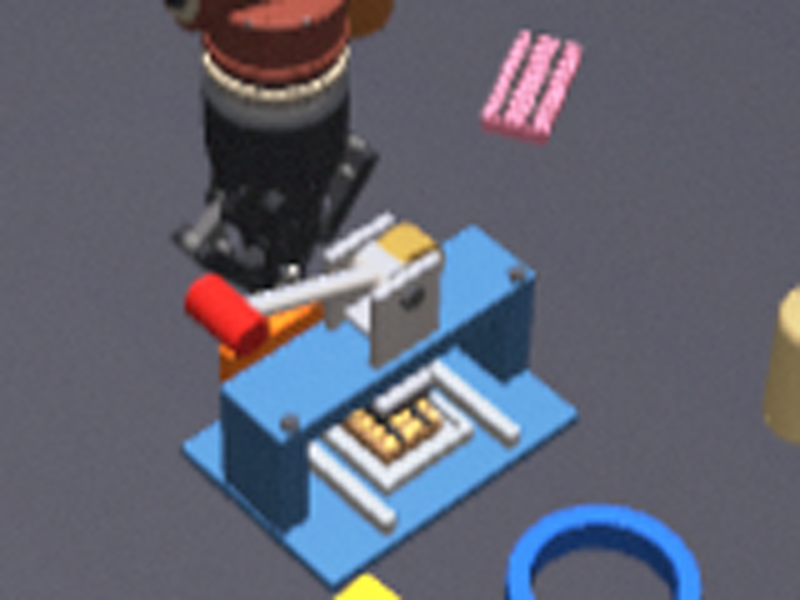

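Emit:
play_rows([
  {"x": 0.5,"y": 0.04,"z": 0.0,"turn": 0.0,"jaw": 0.0},
  {"x": 0.4,"y": 0.04,"z": 0.0,"turn": 0.0,"jaw": 0.0},
  {"x": 0.3,"y": 0.03,"z": 0.0,"turn": 0.0,"jaw": 0.0},
  {"x": 0.0,"y": 0.0,"z": 0.0,"turn": 0.0,"jaw": 0.0},
  {"x": 0.0,"y": 0.0,"z": 0.0,"turn": 0.0,"jaw": 0.0},
])

```text
t: 19.68
tool_pos: [0.5582, -0.0191, 0.0116]
tool_rot: [-1.57, -0.069, 0.072]
contact_force: [-3.8, -0.0, 1.6]
opening: -0.0002
```

Emit:
play_rows([
  {"x": 0.2,"y": 0.02,"z": 0.0,"turn": 0.0,"jaw": 0.0},
  {"x": 0.0,"y": 0.0,"z": 0.0,"turn": 0.0,"jaw": 0.0},
  {"x": 0.0,"y": 0.0,"z": 0.0,"turn": 0.0,"jaw": 0.0},
])

```text
t: 19.93
tool_pos: [0.5581, -0.0191, 0.0116]
tool_rot: [-1.57, -0.065, 0.076]
contact_force: [-11.3, -1.4, 8.8]
opening: 0.0003
```

Emit:
play_rows([
  {"x": 0.2,"y": 0.02,"z": 0.0,"turn": 0.0,"jaw": 0.0},
  {"x": 0.0,"y": 0.0,"z": 0.0,"turn": 0.0,"jaw": 0.0},
  {"x": 0.0,"y": 0.0,"z": 0.0,"turn": 0.0,"jaw": 0.0},
])

```text
t: 20.18
tool_pos: [0.5579, -0.0191, 0.0113]
tool_rot: [-1.57, -0.061, 0.081]
contact_force: [-19.1, -2.5, 13.6]
opening: -0.0001
```

Emit:
play_rows([
  {"x": -0.6,"y": -0.05,"z": 0.0,"turn": 0.0,"jaw": 0.0},
  {"x": -1.5,"y": -0.14,"z": 0.0,"turn": 0.0,"jaw": 0.0},
  {"x": -2.0,"y": -0.2,"z": 1.0,"turn": 0.0,"jaw": 0.0},
  {"x": -2.0,"y": 0.0,"z": 3.0,"turn": 0.0,"jaw": 0.0},
  {"x": 0.0,"y": 0.0,"z": 4.0,"turn": 0.0,"jaw": 0.0},
  {"x": 0.0,"y": 0.0,"z": 4.0,"turn": 0.0,"jaw": 2.0},
  {"x": 0.0,"y": 0.0,"z": 4.0,"turn": 0.0,"jaw": 6.0},
  {"x": 0.0,"y": 0.0,"z": 4.0,"turn": -7.0,"jaw": 6.0},
])

```text
t: 20.85
tool_pos: [0.5022, -0.0226, 0.2144]
tool_rot: [-1.571, 0.025, -0.03]
contact_force: [1.5, 0.1, 0.3]
opening: 0.0358
```

Run:
```python
from h import *
st()
s=eyes.get_image("side");cv2.imwrite("pics/t22.png",cv2.resize(s["img"][180:300,230:390],(800,600),interpolation=2)[:,:,::-1])
s=eyes.get_image("scene");cv2.imwrite("pics/s22.png",cv2.resize(s["img"][195:315,260:420],(800,600),interpolation=2)[:,:,::-1])
st()
```

```text
t 20.85 tcp [ 0.5022 -0.0226  0.2144] jaw 88.01 op 0.0358 F [1.5 0.1 0.3] q6 [-0.19 -0.25  1.89  0.    1.51 -1.73]
t 20.95 tcp [ 0.507  -0.0235  0.2218] jaw 88.01 op 0.0507 F [0.7 0.3 0.6] q6 [-0.19 -0.26  1.88  0.    1.5  -1.73]
```

View pics/t22.png

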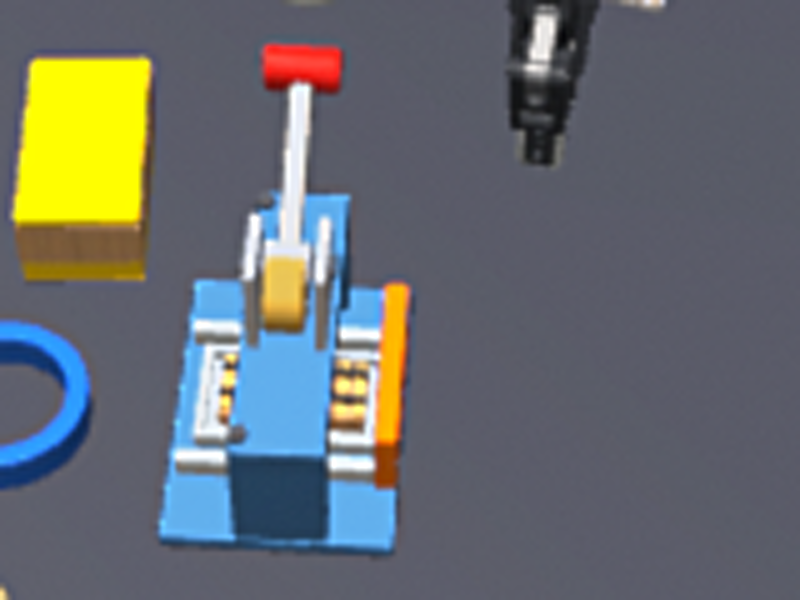

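View pics/s22.png

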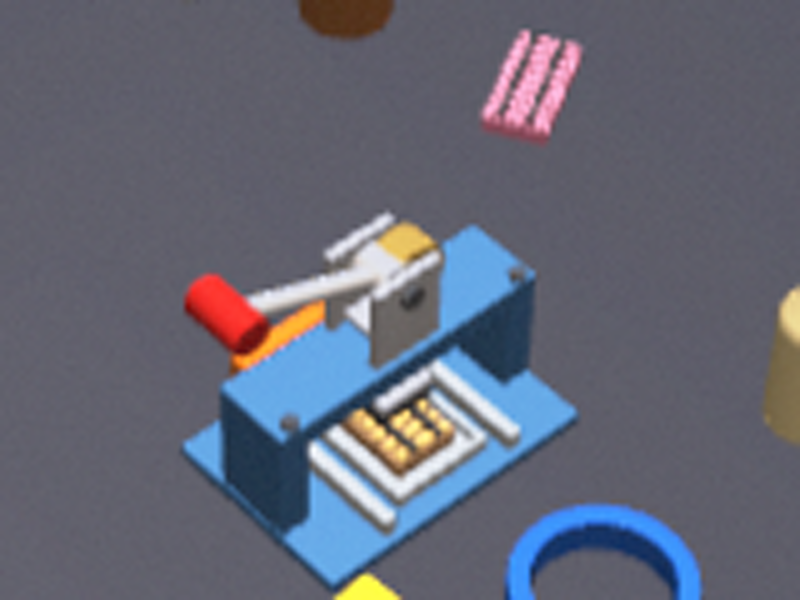

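Emit:
play_rows([
  {"x": 0.5,"y": -1.0,"z": 0.0,"turn": -7.0,"jaw": 8.5},
  {"x": 1.0,"y": -1.0,"z": 0.0,"turn": -7.0,"jaw": 8.5},
  {"x": 1.0,"y": -1.0,"z": 0.0,"turn": -7.0,"jaw": 8.5},
  {"x": 1.0,"y": -1.0,"z": 0.0,"turn": -7.0,"jaw": 8.5},
  {"x": 1.0,"y": -1.0,"z": 0.0,"turn": -7.0,"jaw": 8.5},
  {"x": 1.0,"y": -1.0,"z": 0.0,"turn": -7.0,"jaw": 8.5},
  {"x": 1.0,"y": -1.0,"z": 0.0,"turn": -7.0,"jaw": 8.5},
  {"x": 1.0,"y": -1.0,"z": 0.0,"turn": -7.0,"jaw": 8.5},
])

```text
t: 21.62
tool_pos: [0.5779, -0.1032, 0.2116]
tool_rot: [-1.421, 0.79, -0.793]
contact_force: [0.3, -0.5, -0.1]
opening: 0.0848
```

Emit:
play_rows([
  {"x": 1.0,"y": -0.6,"z": 0.0,"turn": -7.0,"jaw": 8.5},
  {"x": 1.0,"y": -0.4,"z": 0.0,"turn": -7.0,"jaw": 8.5},
  {"x": 1.0,"y": 0.0,"z": 0.0,"turn": -7.0,"jaw": 8.5},
  {"x": 1.0,"y": 0.0,"z": 0.0,"turn": -6.0,"jaw": 8.5},
  {"x": 1.0,"y": 0.0,"z": 0.0,"turn": 0.0,"jaw": 8.5},
  {"x": 0.0,"y": 0.0,"z": 0.0,"turn": 0.0,"jaw": 8.5},
  {"x": 0.0,"y": 0.0,"z": 0.0,"turn": 0.0,"jaw": 8.5},
  {"x": 0.0,"y": 0.0,"z": 0.0,"turn": 0.0,"jaw": 8.5},
])

```text
t: 22.28
tool_pos: [0.6266, -0.1126, 0.2117]
tool_rot: [-1.251, 1.142, -1.142]
contact_force: [-0.6, 0.8, -0.0]
opening: 0.085
```

Run:
```python
from h import *
st()
w=eyes.get_image("wrist");cv2.imwrite("pics/w23.png",w["img"][:,:,::-1])
print([(a["point"],a["score"]) for q in ("lever_grip","cam_pivot") for a in pinpoint("wrist",q)[:2]])
o=st();im=w["img"].astype(int)
m=((im[...,0]>120)&(im[...,1]<60)&(im[...,2]<60)).astype(np.uint8)
k,l,s_,c=cv2.connectedComponentsWithStats(m);print([(s_[i].tolist(),c[i]) for i in range(1,k) if s_[i,4]>300])
print("expected grip px",proj(w,[.6407,-.1157,.170]),proj(w,[.6407-.02*.996,-.1157-.02*.09,.170]),proj(w,[.6407+.02*.996,-.1157+.02*.09,.170]),"pivot",proj(w,[.6314,-.0136,.130]))
```

```text
t 22.2833 tcp [ 0.6266 -0.1126  0.2117] jaw 5.22 op 0.085 F [-0.6  0.8 -0. ] q6 [-0.29  0.08  1.58 -0.    1.48 -0.39]
[([338.7, 260.4], 0.86), ([333.7, 83.2], 0.57)]
t 22.4333 tcp [ 0.6265 -0.1126  0.212 ] jaw 5.16 op 0.0851 F [-0.   0.1  0.3] q6 [-0.29  0.08  1.58 -0.    1.48 -0.38]
[([305, 243, 68, 10, 379], array([339.16622691, 246.63060686]))]
expected grip px [340.94873308 264.81444769] [307.7022532  264.77096352] [374.19591372 264.85793278] pivot [340.49088159  86.0603218 ]
```

View pics/w23.png

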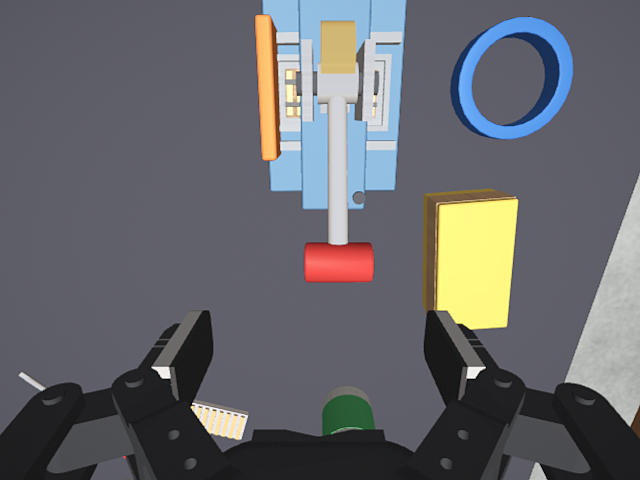

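Emit:
play_rows([
  {"x": 1.3,"y": -0.2,"z": 0.0,"turn": 0.0,"jaw": 8.5},
  {"x": 0.0,"y": 0.0,"z": -2.0,"turn": 0.0,"jaw": 8.5},
  {"x": 0.0,"y": 0.0,"z": -2.0,"turn": 0.0,"jaw": 8.5},
  {"x": 0.0,"y": 0.0,"z": -2.0,"turn": 0.0,"jaw": 8.5},
  {"x": 0.0,"y": 0.0,"z": 0.0,"turn": 0.0,"jaw": 8.5},
  {"x": 0.0,"y": 0.0,"z": 0.0,"turn": 0.0,"jaw": 8.5},
  {"x": 0.0,"y": 0.0,"z": 0.0,"turn": 0.0,"jaw": 8.5},
])

```text
t: 23.02
tool_pos: [0.6403, -0.1149, 0.1533]
tool_rot: [-1.249, 1.142, -1.144]
contact_force: [-0.8, -0.4, -0.3]
opening: 0.0849
```

Run:
```python
from h import *
st()
w=eyes.get_image("wrist");cv2.imwrite("pics/w24.png",w["img"][:,:,::-1])
s=eyes.get_image("side");cv2.imwrite("pics/t24.png",cv2.resize(s["img"][150:270,230:390],(800,600),interpolation=2)[:,:,::-1])
s=eyes.get_image("scene");cv2.imwrite("pics/s24.png",cv2.resize(s["img"][195:315,240:400],(800,600),interpolation=2)[:,:,::-1])
st()
```

```text
t 23.0167 tcp [ 0.6403 -0.1149  0.1533] jaw 5.13 op 0.0849 F [-0.8 -0.4 -0.3] q6 [-0.29  0.15  1.6  -0.    1.39 -0.38]
t 23.1667 tcp [ 0.6409 -0.115   0.1542] jaw 5.13 op 0.0852 F [ 0.5 -0.3  0.8] q6 [-0.29  0.15  1.6  -0.    1.39 -0.38]
```

View pics/w24.png

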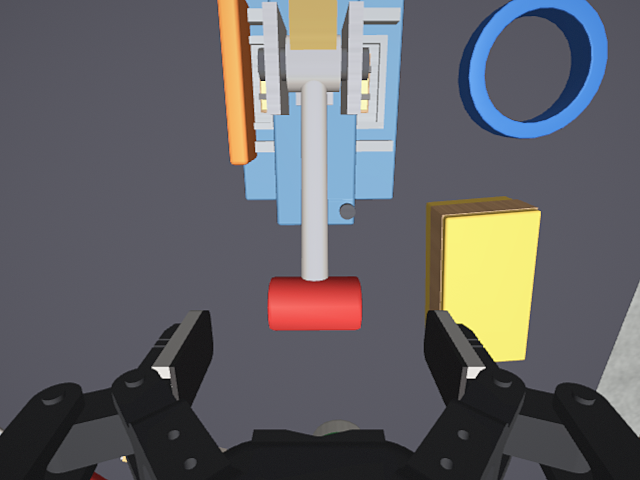

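View pics/s24.png

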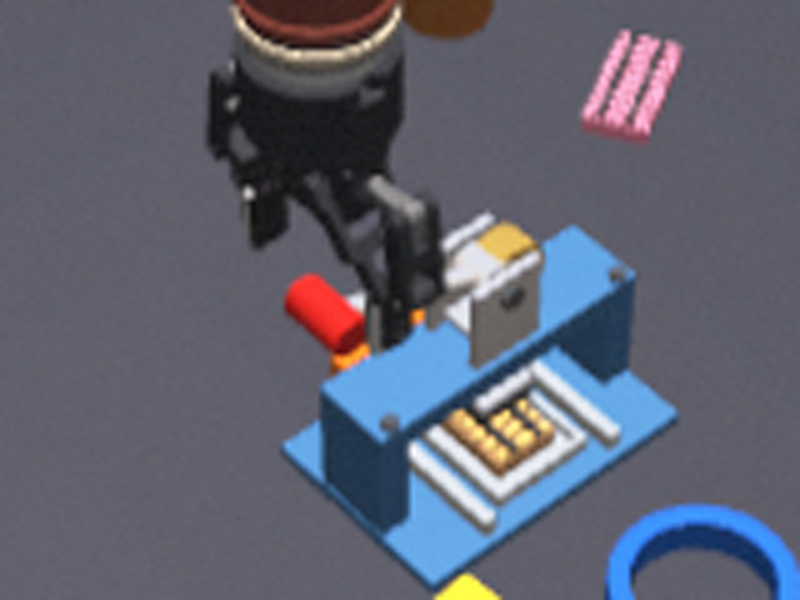

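View pics/t24.png

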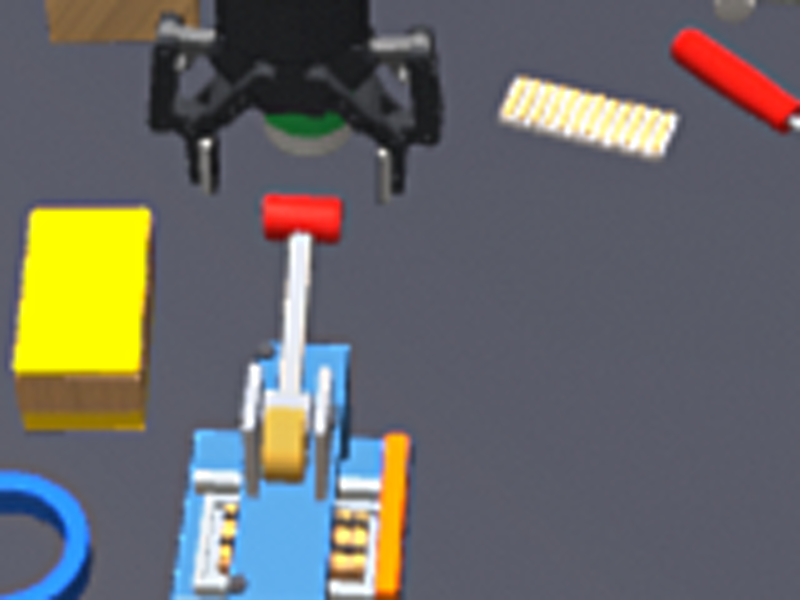

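Emit:
play_rows([
  {"x": -0.1,"y": 0.0,"z": -1.2,"turn": 0.0,"jaw": 8.5},
  {"x": 0.0,"y": 0.0,"z": -1.2,"turn": 0.0,"jaw": 7.0},
  {"x": 0.0,"y": 0.0,"z": 0.0,"turn": 0.0,"jaw": 6.0},
  {"x": 0.0,"y": 0.0,"z": 0.0,"turn": 0.0,"jaw": 6.0},
  {"x": 0.0,"y": 0.0,"z": 0.0,"turn": 0.0,"jaw": 6.0},
])

```text
t: 23.58
tool_pos: [0.6385, -0.1146, 0.1272]
tool_rot: [-1.251, 1.144, -1.142]
contact_force: [-0.6, 0.9, 0.0]
opening: 0.0598
```

Run:
```python
from h import *
st()
w=eyes.get_image("wrist");cv2.imwrite("pics/w25.png",w["img"][:,:,::-1])
s=eyes.get_image("scene");cv2.imwrite("pics/s25.png",cv2.resize(s["img"][215:290,265:365],(800,600),interpolation=2)[:,:,::-1])
st()
```

```text
t 23.5833 tcp [ 0.6385 -0.1146  0.1272] jaw 5.12 op 0.0598 F [-0.6  0.9  0. ] q6 [-0.29  0.17  1.63 -0.    1.35 -0.38]
t 23.6833 tcp [ 0.639  -0.1147  0.1282] jaw 5.12 op 0.0599 F [-0.6  0.  -0. ] q6 [-0.29  0.17  1.63 -0.    1.35 -0.38]
```

View pics/w25.png

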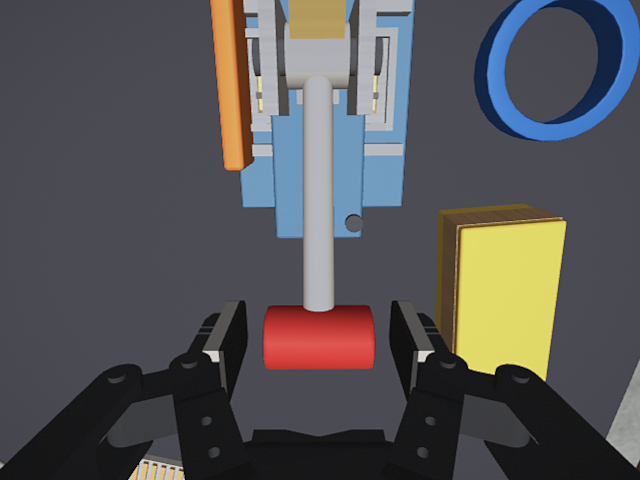

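View pics/s25.png

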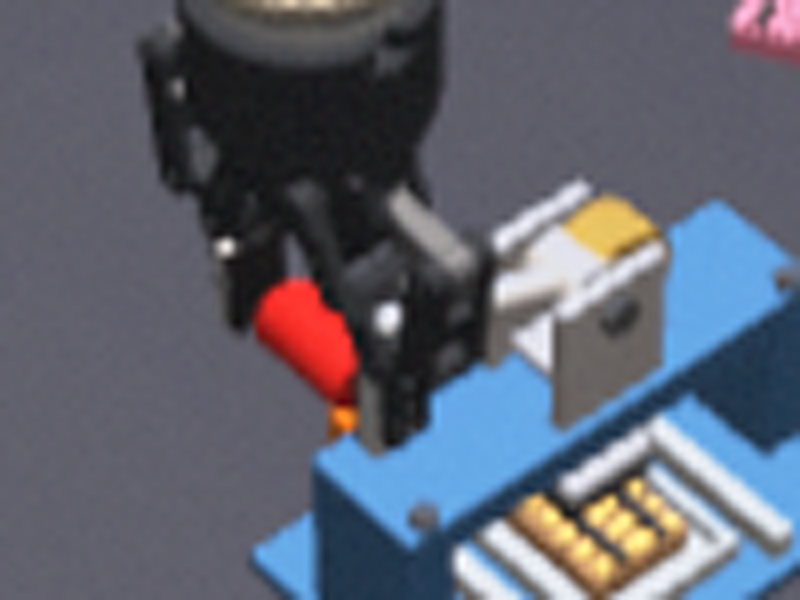

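Emit:
play_rows([
  {"x": 0.0,"y": 0.0,"z": 0.0,"turn": 0.0,"jaw": 3.4},
  {"x": 0.0,"y": 0.0,"z": 0.0,"turn": 0.0,"jaw": 3.4},
  {"x": 0.0,"y": 0.0,"z": 0.0,"turn": 0.0,"jaw": 3.4},
  {"x": 0.0,"y": 0.0,"z": 0.0,"turn": 0.0,"jaw": 3.4},
  {"x": 0.0,"y": 0.0,"z": 0.0,"turn": 0.0,"jaw": 3.4},
], squeeze=40)

```text
t: 24.1
tool_pos: [0.6388, -0.1148, 0.1286]
tool_rot: [-1.25, 1.143, -1.143]
contact_force: [-2.6, 0.2, 4.6]
opening: 0.0392
```

Run:
```python
from h import *
o=st()
w=eyes.get_image("wrist");cv2.imwrite("pics/w26.png",w["img"][:,:,::-1])
# arc plan
p=lambda t:np.array([-.11*np.sin(1.2-t),.13+.11*np.cos(1.2-t)])
for i in range(16):
    d=(p((i+1)*.075)-p(i*.075))*100; print(i,"y-press",d[0].round(2),"dx",(-.0906*d[0]).round(2),"dy",(.996*d[0]).round(2),"dz",d[1].round(2))
```

```text
t 24.1 tcp [ 0.6388 -0.1148  0.1286] jaw 5.12 op 0.0392 F [-2.6  0.2  4.6] q6 [-0.29  0.17  1.63 -0.    1.35 -0.38]
0 y-press 0.33 dx -0.03 dy 0.33 dz 0.76
1 y-press 0.38 dx -0.03 dy 0.38 dz 0.73
2 y-press 0.44 dx -0.04 dy 0.44 dz 0.7
3 y-press 0.49 dx -0.04 dy 0.49 dz 0.66
4 y-press 0.54 dx -0.05 dy 0.53 dz 0.63
5 y-press 0.58 dx -0.05 dy 0.58 dz 0.58
6 y-press 0.62 dx -0.06 dy 0.62 dz 0.54
7 y-press 0.66 dx -0.06 dy 0.66 dz 0.49
8 y-press 0.7 dx -0.06 dy 0.69 dz 0.44
9 y-press 0.73 dx -0.07 dy 0.73 dz 0.39
10 y-press 0.76 dx -0.07 dy 0.75 dz 0.33
11 y-press 0.78 dx -0.07 dy 0.78 dz 0.27
12 y-press 0.8 dx -0.07 dy 0.79 dz 0.21
13 y-press 0.81 dx -0.07 dy 0.81 dz 0.15
14 y-press 0.82 dx -0.07 dy 0.82 dz 0.09
15 y-press 0.82 dx -0.07 dy 0.82 dz 0.03
```

View pics/w26.png

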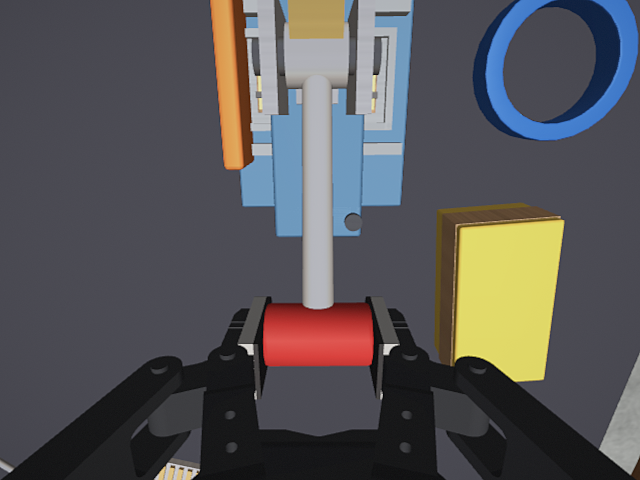

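Emit:
play_rows([
  {"x": -0.03,"y": 0.33,"z": 0.76,"turn": 0.0,"jaw": 3.4},
  {"x": -0.03,"y": 0.38,"z": 0.73,"turn": 0.0,"jaw": 3.4},
  {"x": -0.04,"y": 0.44,"z": 0.7,"turn": 0.0,"jaw": 3.4},
  {"x": -0.04,"y": 0.49,"z": 0.66,"turn": 0.0,"jaw": 3.4},
  {"x": -0.05,"y": 0.53,"z": 0.63,"turn": 0.0,"jaw": 3.4},
  {"x": -0.05,"y": 0.58,"z": 0.58,"turn": 0.0,"jaw": 3.4},
  {"x": 0.0,"y": 0.0,"z": 0.0,"turn": 0.0,"jaw": 3.4},
  {"x": 0.0,"y": 0.0,"z": 0.0,"turn": 0.0,"jaw": 3.4},
])

```text
t: 24.82
tool_pos: [0.636, -0.0859, 0.1689]
tool_rot: [-1.25, 1.144, -1.141]
contact_force: [-1.1, -0.6, -3.5]
opening: 0.0392
```

Run:
```python
from h import *
o=st()
w=eyes.get_image("wrist");cv2.imwrite("pics/w27.png",w["img"][:,:,::-1])
st()
```

```text
t 24.8167 tcp [ 0.636  -0.0859  0.1689] jaw 5.16 op 0.0392 F [-1.1 -0.6 -3.5] q6 [-0.25  0.12  1.61  0.    1.42 -0.34]
t 24.8667 tcp [ 0.636  -0.086   0.1687] jaw 5.15 op 0.0392 F [-1.9 -0.  -3.6] q6 [-0.25  0.12  1.61  0.    1.42 -0.34]
```

View pics/w27.png

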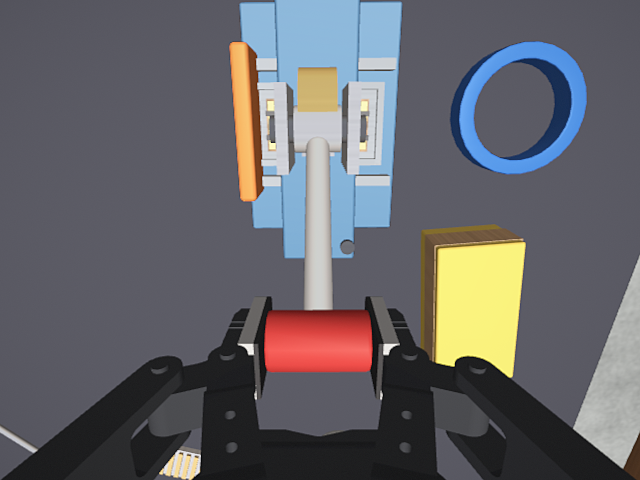

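Emit:
play_rows([
  {"x": -0.06,"y": 0.62,"z": 0.54,"turn": 0.0,"jaw": 3.4},
  {"x": -0.06,"y": 0.66,"z": 0.49,"turn": 0.0,"jaw": 3.4},
  {"x": -0.06,"y": 0.69,"z": 0.44,"turn": 0.0,"jaw": 3.4},
  {"x": -0.07,"y": 0.73,"z": 0.39,"turn": 0.0,"jaw": 3.4},
  {"x": -0.07,"y": 0.75,"z": 0.33,"turn": 0.0,"jaw": 3.4},
  {"x": -0.07,"y": 0.78,"z": 0.27,"turn": 0.0,"jaw": 3.4},
  {"x": 0.0,"y": 0.0,"z": 0.0,"turn": 0.0,"jaw": 3.4},
  {"x": 0.0,"y": 0.0,"z": 0.0,"turn": 0.0,"jaw": 3.4},
])

```text
t: 25.53
tool_pos: [0.632, -0.044, 0.1938]
tool_rot: [-1.251, 1.144, -1.142]
contact_force: [-3.2, -1.2, -3.4]
opening: 0.0393
```

Emit:
play_rows([
  {"x": -0.07,"y": 0.79,"z": 0.21,"turn": 0.0,"jaw": 3.4},
  {"x": -0.07,"y": 0.81,"z": 0.15,"turn": 0.0,"jaw": 3.4},
  {"x": -0.07,"y": 0.82,"z": 0.09,"turn": 0.0,"jaw": 3.4},
  {"x": -0.07,"y": 0.82,"z": 0.03,"turn": 0.0,"jaw": 3.4},
  {"x": 0.0,"y": 0.0,"z": 0.0,"turn": 0.0,"jaw": 3.4},
  {"x": 0.0,"y": 0.0,"z": 0.0,"turn": 0.0,"jaw": 3.4},
  {"x": 0.0,"y": 0.0,"z": 0.0,"turn": 0.0,"jaw": 3.4},
])

```text
t: 26.12
tool_pos: [0.6292, -0.0128, 0.1993]
tool_rot: [-1.251, 1.144, -1.143]
contact_force: [-5.4, -4.3, -1.2]
opening: 0.0393
```

Run:
```python
from h import *
o=st()
D={}
for n in("wrist","side","scene"): D[n]=eyes.get_image(n)
cv2.imwrite("pics/w28.png",D["wrist"]["img"][:,:,::-1])
cv2.imwrite("pics/t28.png",cv2.resize(D["side"]["img"][180:300,230:390],(800,600),interpolation=2)[:,:,::-1])
cv2.imwrite("pics/s28.png",cv2.resize(D["scene"]["img"][195:315,260:420],(800,600),interpolation=2)[:,:,::-1])
G=np.array([.6314,-.0136,.240])
for n in D:
    im=D[n]["img"].astype(int);m=((im[...,0]>110)&(im[...,1]<70)&(im[...,2]<70)).astype(np.uint8)
    k,l,s_,c=cv2.connectedComponentsWithStats(m);print(n,[(s_[i].tolist(),c[i].round(1)) for i in range(1,k) if s_[i,4]>20],"upright grip",proj(D[n],G).round(1),"pm 0.1rad",proj(D[n],G+[-.001,.011,0]).round(1))
st()
```

```text
t 26.1167 tcp [ 0.6292 -0.0128  0.1993] jaw 5.1 op 0.0393 F [-5.4 -4.3 -1.2] q6 [-0.14  0.07  1.61 -0.    1.46 -0.23]
wrist [([259, 147, 12, 118, 506], array([265.5, 204.5])), ([265, 331, 107, 41, 1923], array([318.7, 341.7])), ([265, 358, 1, 23, 23], array([265., 369.]))] upright grip [323.6 337.1] pm 0.1rad [323.7 311.8]
side [([619, 41, 15, 15, 114], array([626.6,  49.1])), ([549, 70, 91, 62, 1134], array([603.7,  97.3])), ([294, 92, 10, 13, 55], array([299.2,  98.9])), ([345, 95, 200, 33, 1664], array([443.8, 110.3])), ([364, 156, 26, 20, 193], array([376.6, 165.2])), ([278, 194, 17, 10, 130], array([285.6, 198.4])), ([540, 219, 13, 15, 21], array([545.6, 226.6])), ([537, 237, 7, 29, 163], array([539.5, 250.9])), ([305, 268, 5, 9, 31], array([306.9, 272.4])), ([534, 272, 21, 39, 285], array([538.3, 291.7])), ([495, 283, 30, 33, 51], array([506. , 302.4])), ([215, 287, 10, 11, 78], array([219.1, 291.7])), ([584, 312, 17, 14, 28], array([593.1, 317.8]))] upright grip [285.3 201.2] pm 0.1rad [284.8 204.5]
scene [([242, 0, 53, 85, 442], array([266.5,  37.9])), ([268, 86, 16, 9, 77], array([275.9,  89.8])), ([235, 90, 27, 13, 127], array([248.5,  96.8])), ([202, 104, 11, 7, 42], array([207. , 107.4])), ([324, 119, 40, 21, 183], array([343.5, 129.7])), ([366, 120, 6, 6, 27], array([368.5, 122.7])), ([322, 156, 30, 10, 41], array([335.4, 162.5])), ([205, 165, 25, 9, 27], array([216.3, 171.2])), ([325, 212, 14, 16, 135], array([331.9, 219.3])), ([422, 243, 9, 9, 53], array([426.6, 246.3])), ([143, 284, 20, 33, 312], array([152.8, 300. ]))] upright grip [336.7 218.2] pm 0.1rad [340.1 216.2]
t 26.2667 tcp [ 0.6292 -0.0129  0.1993] jaw 5.09 op 0.0391 F [-5.2 -5.3 -1.2] q6 [-0.14  0.07  1.61 -0.    1.46 -0.23]
```

View pics/w28.png

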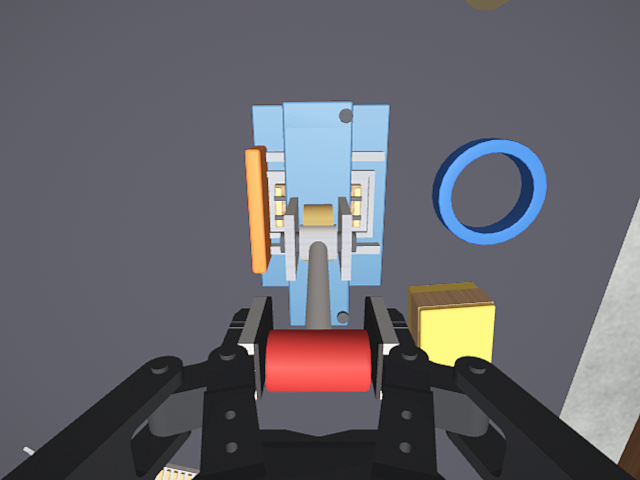

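View pics/s28.png

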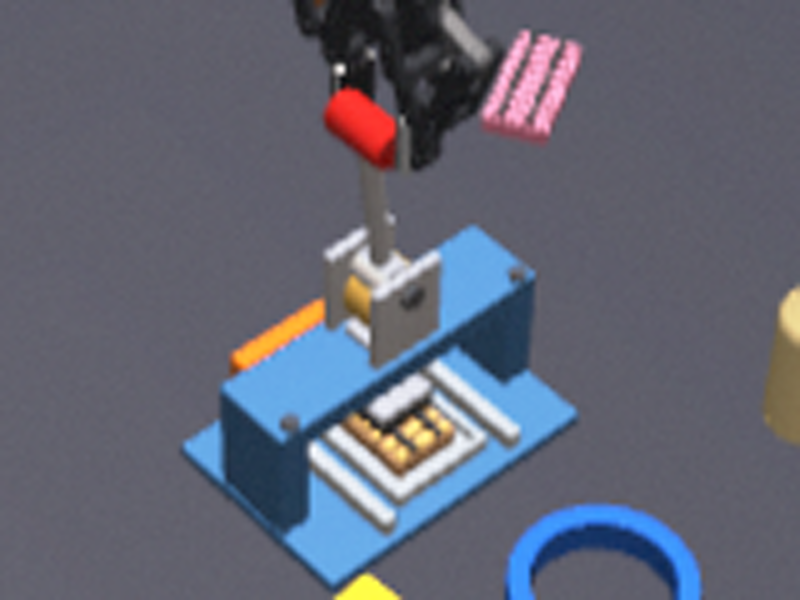

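View pics/t28.png

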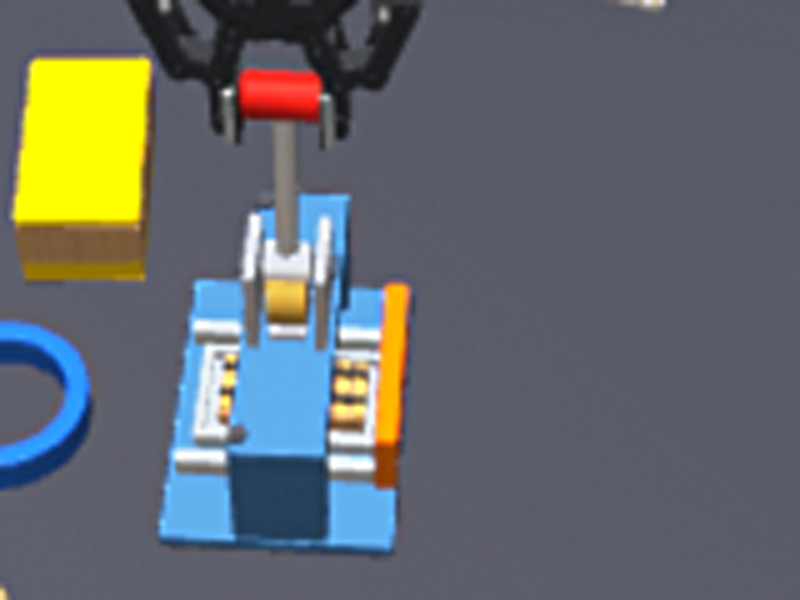

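Emit:
play_rows([
  {"x": 0.0,"y": 0.0,"z": 0.0,"turn": 0.0,"jaw": 3.4},
  {"x": 0.0,"y": 0.0,"z": 0.0,"turn": 0.0,"jaw": 3.4},
  {"x": -0.04,"y": 0.5,"z": 0.03,"turn": 0.0,"jaw": 3.4},
  {"x": -0.04,"y": 0.5,"z": 0.0,"turn": 0.0,"jaw": 3.4},
  {"x": 0.0,"y": 0.0,"z": 0.0,"turn": 0.0,"jaw": 3.4},
  {"x": 0.0,"y": 0.0,"z": 0.0,"turn": 0.0,"jaw": 3.4},
  {"x": 0.0,"y": 0.0,"z": 0.0,"turn": 0.0,"jaw": 3.4},
], squeeze=80)

```text
t: 26.85
tool_pos: [0.6283, -0.0036, 0.1994]
tool_rot: [-1.253, 1.143, -1.144]
contact_force: [-5.8, -5.8, -2.0]
opening: 0.0381
```

```bash
cat > chk.py <<'E'
from h import *
import sys
from scipy.optimize import minimize_scalar
k=sys.argv[1]
o=st();D={n:eyes.get_image(n) for n in("wrist","side","scene")}
cv2.imwrite(f"pics/w{k}.png",D["wrist"]["img"][:,:,::-1])
cv2.imwrite(f"pics/s{k}.png",cv2.resize(D["scene"]["img"][195:315,260:420],(800,600),interpolation=2)[:,:,::-1])
ux=np.array([.9959,.0906,0]);uy=np.array([-.0906,.9959,0])
for n,roi in (("wrist",(240,400,280,460)),("side",(265,305,185,215)),("scene",(318,348,205,235))):
    im=D[n]["img"].astype(int);m=(im[...,0]>80)&(im[...,1]<.45*im[...,0])&(im[...,2]<.45*im[...,0])
    r=np.zeros_like(m);r[roi[2]:roi[3],roi[0]:roi[1]]=1;m&=r
    kk,l,s_,c=cv2.connectedComponentsWithStats(m.astype(np.uint8));i=1+np.argmax(s_[1:,4])
    b=np.array([s_[i,0]+s_[i,2]/2-.5,s_[i,1]+s_[i,3]/2-.5])
    def pred(a):
        C=np.array([.6314,-.0136,.13])+.11*(np.sin(a-1.2)*uy+np.cos(a-1.2)*np.array([0,0,1]))
        P=[proj(D[n],C+sx*.02*ux+.012*(np.cos(t)*uy+np.sin(t)*np.array([0,0,1]))) for sx in(-1,1) for t in np.linspace(0,6.28,24)]
        return (np.min(P,0)+np.max(P,0))/2
    f=minimize_scalar(lambda a:np.sum((pred(a)-b)**2),bounds=(.7,1.75),method="bounded")
    print(n,s_[i].tolist(),"angle",round(f.x,3),"resid",round(f.fun**.5,2),"d/0.1rad",(pred(1.3)-pred(1.2)).round(1))
st()
E
python3 chk.py 29
```

```text
t 26.85 tcp [ 0.6283 -0.0036  0.1994] jaw 5.15 op 0.0381 F [-5.8 -5.8 -2. ] q6 [-0.12  0.07  1.61 -0.    1.46 -0.21]
wrist [265, 333, 106, 62, 6353] angle 1.177 resid 6.48 d/0.1rad [  0.1 -25. ]
side [277, 196, 17, 11, 154] angle 1.195 resid 0.24 d/0.1rad [-0.4  3.4]
scene [327, 211, 15, 16, 150] angle 1.138 resid 1.28 d/0.1rad [ 3.4 -1.8]
t 27.0 tcp [ 0.6282 -0.0035  0.1994] jaw 5.15 op 0.0383 F [-5.6 -5.8 -1.2] q6 [-0.12  0.07  1.61 -0.    1.46 -0.21]
```

View pics/w29.png

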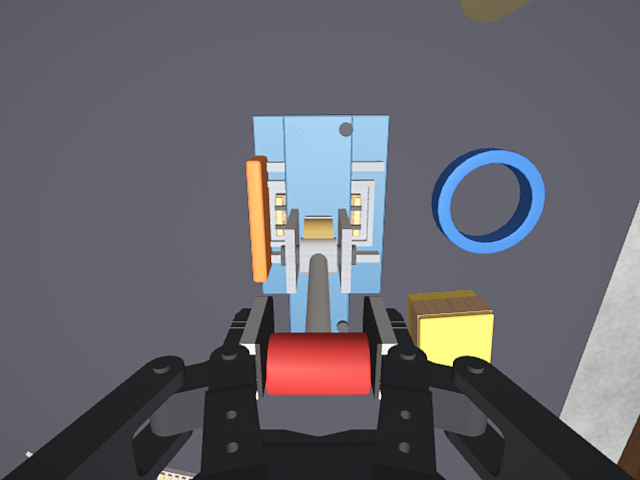

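View pics/s29.png

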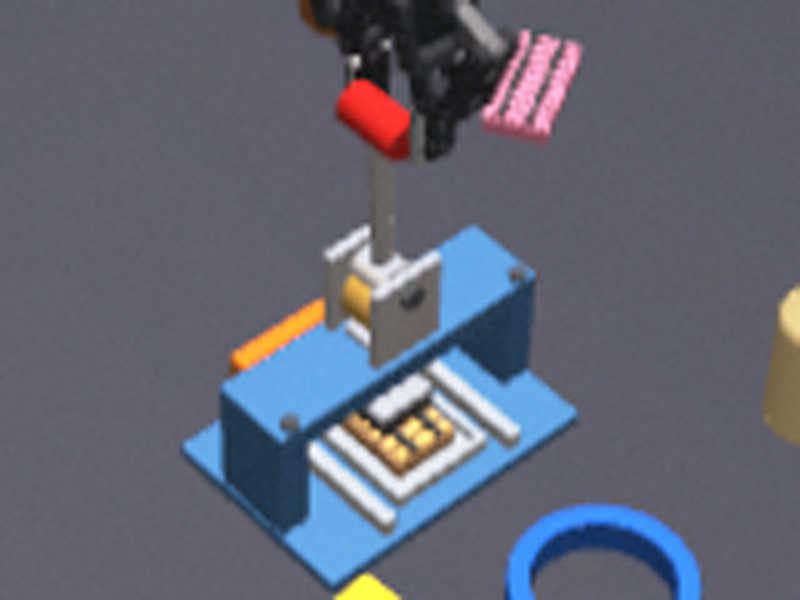

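Emit:
play_rows([
  {"x": -0.02,"y": 0.3,"z": 0.0,"turn": 0.0,"jaw": 3.4},
  {"x": 0.0,"y": 0.0,"z": 0.0,"turn": 0.0,"jaw": 3.4},
  {"x": 0.0,"y": 0.0,"z": 0.0,"turn": 0.0,"jaw": 3.4},
  {"x": 0.0,"y": 0.0,"z": 0.0,"turn": 0.0,"jaw": 3.4},
  {"x": 0.0,"y": 0.0,"z": 0.0,"turn": 0.0,"jaw": 3.4},
  {"x": 0.0,"y": 0.0,"z": 0.0,"turn": 0.0,"jaw": 3.4},
], squeeze=80)

```text
t: 27.5
tool_pos: [0.6281, -0.0013, 0.1993]
tool_rot: [-1.252, 1.145, -1.147]
contact_force: [-6.6, -8.0, -2.6]
opening: 0.038
```

```bash
python3 chk.py 30
```

```text
t 27.5 tcp [ 0.6281 -0.0013  0.1993] jaw 4.96 op 0.038 F [-6.6 -8.  -2.6] q6 [-0.12  0.07  1.61 -0.    1.46 -0.21]
wrist [265, 334, 106, 62, 6349] angle 1.194 resid 6.37 d/0.1rad [  0.  -24.7]
side [277, 197, 17, 10, 154] angle 1.211 resid 0.17 d/0.1rad [-0.4  3.4]
scene [328, 210, 15, 17, 153] angle 1.165 resid 1.16 d/0.1rad [ 3.4 -1.8]
t 27.65 tcp [ 0.6281 -0.0013  0.1993] jaw 4.96 op 0.0379 F [-5.  -7.1 -1.3] q6 [-0.12  0.07  1.61 -0.    1.46 -0.21]
```

Emit:
play_rows([
  {"x": 0.0,"y": 0.0,"z": 0.0,"turn": 0.0,"jaw": 3.4},
  {"x": 0.0,"y": 0.0,"z": 0.0,"turn": 0.0,"jaw": 3.4},
  {"x": 0.0,"y": 0.0,"z": 0.0,"turn": 0.0,"jaw": 3.4},
  {"x": 0.0,"y": 0.0,"z": 0.0,"turn": 0.0,"jaw": 3.4},
  {"x": 0.0,"y": 0.0,"z": 0.0,"turn": 0.0,"jaw": 3.4},
  {"x": 0.0,"y": 0.0,"z": 0.0,"turn": 0.0,"jaw": 3.4},
  {"x": 0.0,"y": 0.0,"z": 0.0,"turn": 0.0,"jaw": 3.4},
  {"x": 0.0,"y": 0.0,"z": 0.0,"turn": 0.0,"jaw": 3.4},
], squeeze=80)

```text
t: 28.32
tool_pos: [0.6281, -0.0013, 0.1993]
tool_rot: [-1.252, 1.145, -1.147]
contact_force: [-4.9, -6.9, -1.6]
opening: 0.0383
```

```bash
python3 chk.py 31
```

```text
t 28.3167 tcp [ 0.6281 -0.0013  0.1993] jaw 4.96 op 0.0383 F [-4.9 -6.9 -1.6] q6 [-0.12  0.07  1.61 -0.    1.46 -0.21]
wrist [265, 334, 106, 62, 6350] angle 1.194 resid 6.37 d/0.1rad [  0.  -24.7]
side [277, 197, 17, 10, 153] angle 1.211 resid 0.17 d/0.1rad [-0.4  3.4]
scene [328, 210, 15, 17, 154] angle 1.165 resid 1.16 d/0.1rad [ 3.4 -1.8]
t 28.4667 tcp [ 0.6281 -0.0014  0.1993] jaw 4.96 op 0.0381 F [-6.7 -6.7 -2.3] q6 [-0.12  0.07  1.61 -0.    1.46 -0.21]
```

View pics/s31.png

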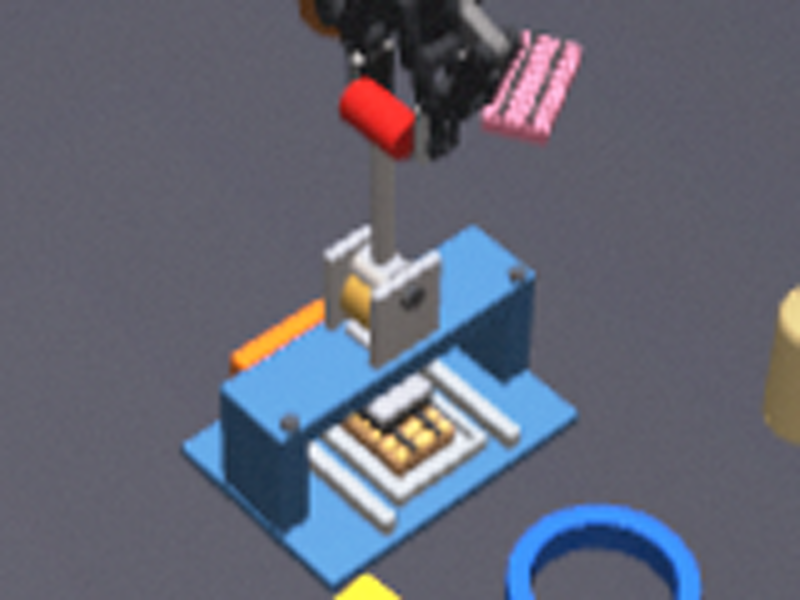

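```bash
python3 -c "
from station import finish_job
print(finish_job())"
```

```text
the job is handed in; nothing more can be done
None
```

I handed the job in at about 28.5 s. The cork track panel lies rails up in the shut drawer, and the fingers hold the cam lever upright with the foot down on the panel. `finish_job` gives no verdict, so success is judged only from my own checks.

**Last checks**
- **Drawer:** it ran to a hard stop, with about 19 N against the push. Afterwards the pictures showed it shut, with the panel flat and roughly centred between the lips.
- **Lever angle:** the three cameras gave 1.19 (wrist), 1.21 (side) and 1.17 rad (scene), inside the allowed 1.08 to 1.32. The estimates did not change over the last 0.8 s, and the jaws held at 38 mm with an 80 N squeeze.
- **Foot force:** I could not measure it. The pictures only show the foot lowered onto the panel.
- **Other things on the bench:** nothing was touched as far as I saw, but I did not measure their positions again at the end.

**What went wrong or disagreed**
- **Tool height:** the reported TCP height did not match the fingertips, which sat about 27 mm higher in the pictures. The first two closings went above the panel and caught nothing. I then felt downward in small steps and gripped it at a reported height of -21 mm.
- **Lever slip:** with a 40 N squeeze the grip slipped about 9 mm during the swing, leaving the lever near 1.11 rad. I raised the squeeze to 80 N and nudged it upright.
- **Wrist camera fit:** its lever angle carried about 6 px of residual error, so I trusted the side camera most.

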